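# Make the bench lathe ready: key out, guard down, speed set

## Robot

A 6-joint arm with a two-finger parallel gripper is mounted at the origin on the work surface. World frame = base frame: x ahead of the robot, y to its left, z up, the work surface at z = 0. Lengths are in m, angles in rad, forces in N, time in s.
With the tool pointing down it reaches from about 0.3 to 0.775 m from the base axis. Payload 14.6 kg.
Tool frame: the origin (TCP) lies on the front face of the gripper's body, between the roots of the fingers; the fingertips stand 97 mm ahead of it and the grasp point (between the pads) lies 78 mm ahead of it; z points along the fingers, y is the direction in which the jaws open and shut (so a half turn about z gives the same grasp; the last joint's range is limited). The gripper opens to 94 mm and grips with 3 to 60 N. Pads are 16 mm wide; open, the fingers measure 119 mm over their backs; the gripper's body (75 mm by 177 mm) begins 78 mm behind the grasp point.
Start: joints at [-1.386, 0.3, 1.521, -0, 1.321, -0.067], TCP at [0.137, -0.533, 0.303] pointing down, gripper open.
Joint ranges: [-3.03, 3.03], [-0.79, 2.21], [0.23, 2.52], [-1.04, 4.18], [0, 3.07], [-2.55, 2.55]. Speed limits (rad/s): [2.22, 2.22, 2.57, 3.14, 3.14, 3.14].

## Interface

Orientations are given as [roll, pitch, yaw] about the fixed x, y, z axes, in that order (R = Rz(yaw) Ry(pitch) Rx(roll)).
In Python, from station import ctrl gives the robot as it stands. The module is installed in compiled form; this text tells all that it offers.
- The arm moves only by the shell command python3 -m pendant 'ROWS' [FORCE]. ROWS is JSON, a list of rows, each an object of numbers: "rx", "ry", "rz": the turn, a rotation vector about the tool's x, y, z each as a share of 4 degrees, from -1 to 1; "tx", "ty", "tz": the shift along the tool's x, y, z each as a share of 0.04 m, from -1 to 1; "grip": the gripper command: -1 is fully open, 1 is shut, values between are in proportion. A call has 1 to 8 rows; each row shifts and turns the pose as measured when the row begins, along the tool's axes as they then stand; what a row does not reach is not made up. A row lasts 1/12 s, in which the tool goes at most 41.7 mm and 7.16 degrees, less where a joint would pass 70% of its speed; a pose out of reach is approached as far as the arm can. A call with a number of a shift or a turn outside -1 to 1 is refused whole. A call with a gripper value outside its range is refused whole. The fingers move at their own pace and stop on an object; FORCE is the grip in N (left out, the last holds). Time passes only in rows, so rows that do not move let the fingers close. It gives the time, the measured TCP pose, the force and the opening at its end, in the units of the state.
- ctrl.get_obs(): the state, without advancing time (a new reading comes with each control period).
- ctrl.camera(name): name is "scene" or "top" or "wrist"; returns a dict with "pixels" (420x560x3 uint8, blue, green, red), "fx", "fy", "cx", "cy" (pixels), "world_from_camera" (4x4, takes a point from camera to world coordinates). Camera axes: x right, y up, looking along -z (the intrinsics and any distortion apply to the point x, -y, -z); pixel columns grow to the right and rows downward; lengths in m; the calibration is good to about 2 mm. A picture is of the moment at which its call begins. There is no depth.
- ctrl.hand_in(): hands the job in, once; it reports no verdict.
The state is a dict: "time_s": time; "qpos": joint angles; "joint_vel": joint speeds; "tau": joint torques, N m; "ee_pos": TCP position; "eef_rot": TCP orientation; "force": force on the tool from outside, world axes, zero at the start; "moment": the same for the moment, N m; "grip_width": finger opening in m.
Only numpy, scipy, OpenCV 4.12 (cv2) and the standard library are available. Lean on these libraries where they do the work, as an engineer would, in place of code of your own. Each camera call takes 0.05 s, during which the arm holds its last target.

## Task

Get the bench lathe ready to start. Take the chuck key out of the chuck and lay it down flat in the blue tool tray, then swing the clear guard fully down over the chuck, and last turn the speed selector (the knob nearer the chuck) to its green mark so that it rests in its click. Leave the feed selector and the other things on the bench and in the tray where they are.

Things in the scene. Friction and masses are not known exactly. Their poses are not given: they have to be found in the camera images.
- key_mid (a point): T-handled steel chuck key, 100 mm long, 110 g, upright in the socket in the chuck's top at the start. Point on its axis 50 mm above its tip; z axis from tip to T-handle. Lower 26 mm: 9 mm shank, 18 mm of it loose in the socket. Above: round stem 16 mm thick to the top. T-bar 9 mm thick, 70 mm long, along the key's x axis, crosses the stem 34 mm above this point.
- tray_in (a point): open blue tool tray, fixed to the bench right of the lathe. Point at the centre of its inner floor, 5 mm above the bench. Inside 190 mm along its x axis, 150 mm along its y axis; walls 5 mm thick rise 20 mm above the inner floor. A spanner lies in it along x, 55 mm to the -y side; a drill chuck stands in its +x +y corner.
- guard (a joint): angle of the clear chuck guard with orange edges, 90 mm wide, rad: 0 = fully down over the chuck, at its stop; 1.8 to 2.0 = swung up and back, as at the start. Stiff hinge: it stays where it is left; about 2 to 4 N at the pull bar moves it. It cannot close while the key stands in the chuck.
- guard_bar (a point): middle of the guard's steel pull bar: round, 10 mm thick, 58 mm free length between its two stems, parallel to the hinge line, 35 mm off the guard's front face. With the guard down it lies 165 mm in front of and 10 mm above the hinge line.
- guard_hinge (a point): middle of the guard's hinge line, behind the chuck. The frame turns with the guard: its y axis is the hinge line (level, along the spindle, towards the headstock); with the guard down its x axis points level to the back of the lathe and its z axis up. The guard opens by turning positively about y.
- speed (a joint): speed selector, rad: six click positions every 0.785, from 0 to 3.927, growing clockwise as seen from above. The green mark is the fourth, 2.356 (pointer straight up the slope); the other marks are black. It starts at one of the first three. A spring detent (about 0.12 N m) pulls it to the nearest position when let go.
- speed_grip (a point): speed selector: right-hand black knob (nearer the chuck) on the headstock's sloped white panel. Point on its axis 25 mm above the panel; z axis = knob axis, out of the panel, leaning 20 degrees from vertical to the robot; x axis along the grip bar to its white-pointer end. Bar 42 mm long, 13 mm wide, 11 to 37 mm above the panel; skirt 42 mm in diameter below.
- feed (a joint): feed selector, rad: three click positions 0, 0.785, 1.571 with blue marks. It starts at the middle one and is to be left there.
- spanner_mid (a point): steel spanner lying in the tool tray, 130 mm long; point at its middle. Bystander.
- bush: brass bush, 28 mm in diameter, 22 mm tall, standing on the flat motor cover behind the selector panel; origin at the centre of its underside. Bystander.
- oil: white oil bottle with red cap, 40 mm in diameter, 105 mm tall, on the bench in front of the headstock; origin at the centre of its underside. Bystander.
- tin: yellow tin, 61 x 100 mm, 40 mm tall, on the bench to the left of the lathe; origin at the centre of its underside. Bystander.
- fitting: turned brass fitting, 40 mm in diameter, 40 mm tall, standing on the bench in front of the lathe's bed; origin at the centre of its underside. Bystander.
- drillchuck: steel drill chuck, 42 mm in diameter, 56 mm tall, standing in the tool tray near its +x +y corner; origin at the centre of its underside. Bystander.
- feed_tip (a point): feed selector: left-hand black knob on the same panel, same shape, its axis 92 mm left of the speed selector's. Point at the pointer end of its grip bar, 21 mm from its axis, 25 mm above the panel. To be left as it is.
- brush: bench brush, 170 mm long, lying on the bench at the left, handle to the robot. Bystander.
- driver: screwdriver, 170 mm long, lying on the bench in front of the tray. Bystander.

How it is judged:
On the way, in this order (a step that is already met when the one before it is completed fails the run):
1. the chuck key lies in the tool tray (x of key_mid in the frame of tray_in between -0.09 and 0.09 m and y of key_mid in the frame of tray_in between -0.07 and 0.07 m and z of key_mid in the frame of tray_in below 0.035 m and angle between key_mid's own z axis and vertical between 1.2 and 1.95 rad), for 0.3 s.
2. the guard is fully down over the chuck (value of joint guard below 0.07 rad), for 0.2 s.
3. the speed selector stands at the green mark (value of joint speed between 2.206 and 2.506 rad), for 0.3 s.
At the end, for the whole second after the job is handed in: The key lies in the tray (its middle within 90 mm along and 70 mm across of the tray's centre, under 35 mm above its floor, its axis within 0.37 rad of level), the guard is within 0.07 rad of fully down, and the speed selector is within 0.15 rad of the green mark (all of step 1 and all of step 3 and value of joint guard below 0.07 rad); the robot touches nothing.
It fails at once if the feed selector is turned out of its position (its bar end moves more than 10 mm) (distance of feed_tip from where it was at the start of the episode above 0.01 m).
It fails at once if the spanner is displaced by more than 50 mm (distance of spanner_mid from where it was at the start of the episode above 0.05 m).
It fails at once if the bush, the oil bottle, the tin, the brass fitting, the drill chuck, the brush or the screwdriver is displaced by more than 20 mm (distance of any of bush, oil, tin, fitting, drillchuck, brush, driver from where it was at the start of the episode above 0.02 m).
It also fails if it takes over 72 s, if anything falls off the work surface, if the arm or the gripper's body presses on something with over 40 N, if the wrist force passes 120 N, or if a joint passes its speed limit or range.

## Working session

There is one attempt and no reset: what is moved stays moved. The work goes in short steps, Python scripts to look and compute and a shell command to move; the robot and the scene stay as the last step left them, time stands still between calls to the robot, and variables do not carry over. Pictures are saved under pics/ and viewed, and the job is handed in when it is done.

```bash
mkdir -p pics; ls; python3 - <<'E'
from station import ctrl
import cv2
o=ctrl.get_obs(); print(o)
for n in ["scene","top","wrist"]:
    c=ctrl.camera(n); cv2.imwrite(f"pics/{n}0.png",c["pixels"]); print(n,c["fx"],c["fy"],c["cx"],c["cy"],[k for k in c]); print(c["world_from_camera"])
E
```

```text
pics
{'time_s': 0.0, 'qpos': array([-1.38561762e+00,  3.00483973e-01,  1.52158076e+00, -8.65038976e-06,
        1.32067924e+00, -6.65877242e-02]), 'joint_vel': array([ 0.00070255,  0.00013653,  0.00065684, -0.00077661, -0.00019754,
        0.00123641]), 'tau': array([ 2.23850970e-03, -5.31804907e+01, -3.52735376e+01,  7.09088054e-02,
        2.43287114e-02, -1.07484975e-04]), 'ee_pos': array([ 0.13698863, -0.53251615,  0.30207933]), 'eef_rot': array([-3.14044332e+00, -6.82472111e-05,  2.51768542e-01]), 'force': array([ 0.97556979,  0.26120267, -0.15158501]), 'moment': array([ 0.04139295, -0.0521375 ,  0.00343545]), 'grip_width': 0.09404667453552239}
scene 493.9536672920054 493.9536672920054 278.17551211088767 199.54744527805778 ['pixels', 'fx', 'fy', 'cx', 'cy', 'world_from_camera']
[[ 0.46985591 -0.70049242  0.53716458  1.15154533]
 [ 0.8826001   0.36183544 -0.3001536  -0.34886998]
 [ 0.01589014  0.61513046  0.7882652   1.13344714]
 [ 0.          0.          0.          1.        ]]
top 499.05411904216675 499.05411904216675 282.8958949842447 204.52762817856043 ['pixels', 'fx', 'fy', 'cx', 'cy', 'world_from_camera']
[[ 7.79674531e-03  9.86850089e-01 -1.61450031e-01  2.15973560e-01]
 [-9.99969593e-01  7.71918757e-03 -1.10763247e-03  1.17261468e-02]
 [ 1.53195870e-04  1.61453758e-01  9.86880267e-01  1.67692499e+00]
 [ 0.00000000e+00  0.00000000e+00  0.00000000e+00  1.00000000e+00]]
wrist 292.5222739728229 292.5222739728229 278.3885440013909 208.8119059496978 ['pixels', 'fx', 'fy', 'cx', 'cy', 'world_from_camera']
[[ 0.24927167  0.94028815  0.23177968  0.20414901]
 [-0.96843081  0.24260057  0.05732997 -0.51364611]
 [-0.0023232  -0.23875332  0.97107747  0.38441637]
 [ 0.          0.          0.          1.        ]]
```

View pics/scene0.png

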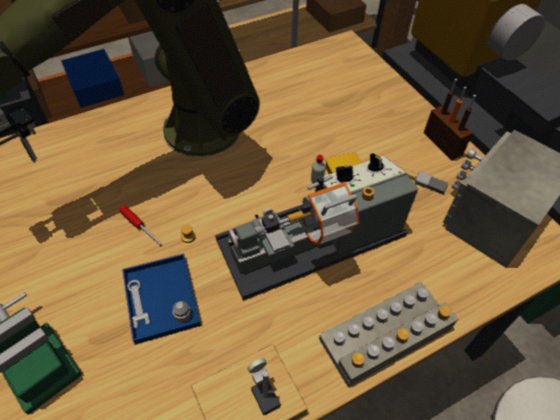

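View pics/top0.png

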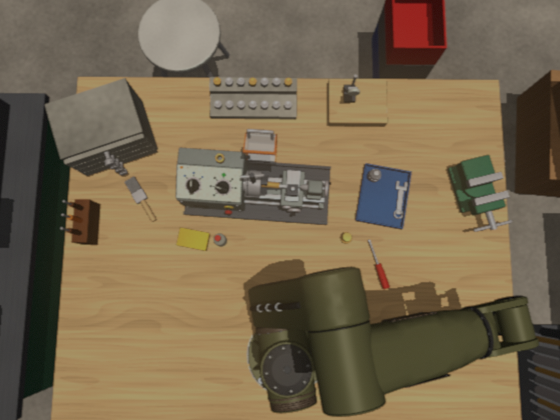

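View pics/wrist0.png

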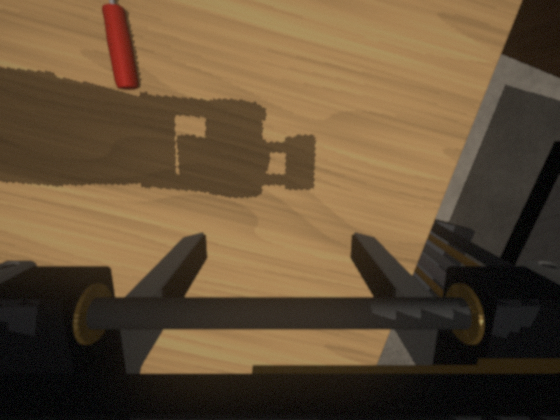

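```bash
cat > h.py <<'E'
from station import ctrl
import cv2, numpy as np
from scipy.spatial.transform import Rotation as Ro
def snap(n,name=None):
    c=ctrl.camera(n)
    if name: cv2.imwrite(f"pics/{name}.png",c["pixels"])
    return c
def crop(img,u0,v0,u1,v1,name,s=None):
    s=s or min(800/(u1-u0),600/(v1-v0))
    cv2.imwrite(f"pics/{name}.png",cv2.resize(img[v0:v1,u0:u1],None,fx=s,fy=s,interpolation=cv2.INTER_CUBIC))
def ray(c,u,v):
    d=np.array([(u-c["cx"])/c["fx"],-(v-c["cy"])/c["fy"],-1.])
    T=c["world_from_camera"]; return T[:3,3],T[:3,:3]@d
def onz(c,u,v,z):
    o,d=ray(c,u,v); return o+d*(z-o[2])/d[2]
def proj(c,p):
    T=c["world_from_camera"]; q=T[:3,:3].T@(np.asarray(p)-T[:3,3])
    return np.array([c["cx"]+c["fx"]*q[0]/-q[2],c["cy"]-c["fy"]*q[1]/-q[2]])
def tri(c1,p1,c2,p2):
    o1,d1=ray(c1,*p1);o2,d2=ray(c2,*p2)
    A=np.stack([d1,-d2],1);t=np.linalg.lstsq(A,o2-o1,rcond=None)[0]
    a=o1+d1*t[0];b=o2+d2*t[1];return (a+b)/2,np.linalg.norm(a-b)
E
python3 - <<'E'
from h import *
t=cv2.imread("pics/top0.png"); crop(t,170,120,340,247,"top0a"); crop(t,330,150,430,225,"top0b")
s=cv2.imread("pics/scene0.png"); crop(s,210,140,430,305,"sc0a",3.6);crop(s,110,200,210,345,"sc0b")
E
```

```text
(no output)
```

View pics/top0a.png

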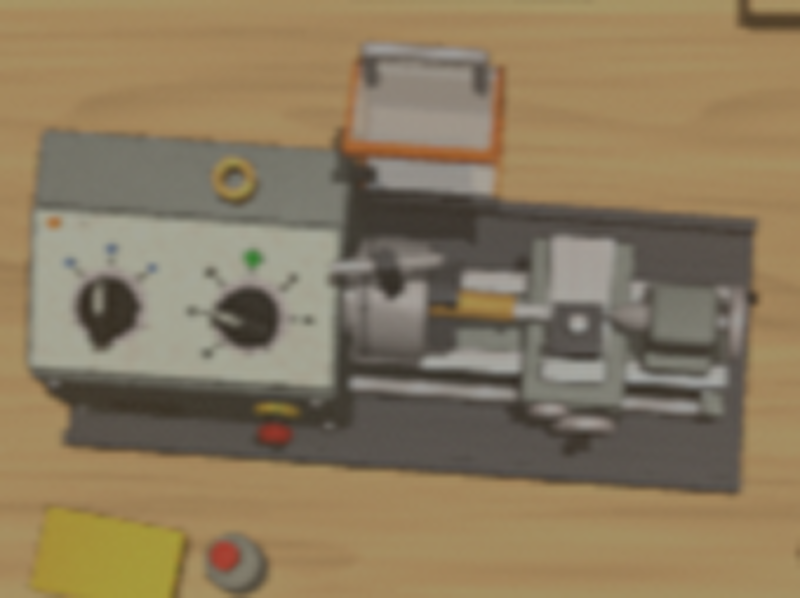

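View pics/sc0a.png

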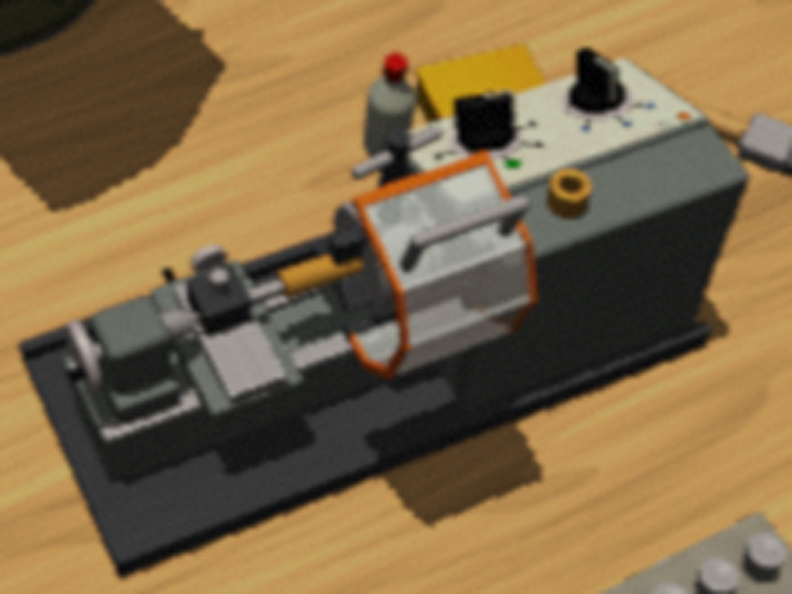

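View pics/top0b.png

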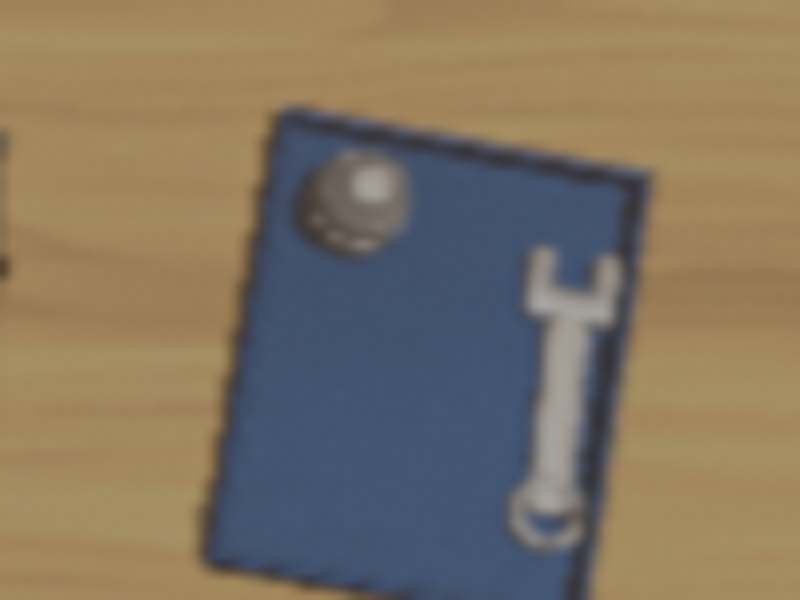

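```bash
python3 - <<'E'
from h import *
t=snap("top","top1");s=snap("scene","sc1")
T=lambda x,y:(170+x/4.706,120+y/4.706); S=lambda x,y:(210+x/3.6,140+y/3.6)
for n,a,b in [("Tbar +y",T(332,271),S(438,135)),("Tbar -y",T(441,259),S(357,172)),
 ("bar +y",T(362,50),S(522,210)),("bar -y",T(488,56),S(408,257)),
 ("speed top",T(240,318),S(484,108)),("feed",T(107,297),S(597,75)),("green",T(252,258),S(512,162)),("bushtop",T(234,178),S(569,186)),
 ("panel corner back left",T(37,210),S(707,118)),("panel back right",T(340,228),S(505,183)),("panel fr right",T(335,388),S(412,132)),
 ("oilcap",T(224,556),S(396,64))]:
    p,e=tri(t,a,s,b); print(n,p.round(4),round(e,4))
B=lambda x,y:(330+x/8,150+y/8)
for n,u in [("BL",(285,110)),("BR",(650,175)),("FL",(208,562))]:
    print("tray rim",n,onz(t,*B(*u),0.025).round(4))
for x in [(545,290),(550,500)]: print("spanner",onz(t,*B(*x),0.008).round(4))
print("drill",onz(t,*B(370,185),0.061))
print("fit",onz(t,346,237,0.04),"driver",onz(t,369,241,0.01),onz(t,384,288,0.01))
E
```

```text
Tbar +y [0.5338 0.141  0.228 ] 0.0029
Tbar -y [0.5408 0.0727 0.2347] 0.0043
bar +y [0.6555 0.118  0.2982] 0.0002
bar -y [0.6528 0.0407 0.2957] 0.0014
speed top [0.508  0.2004 0.1989] 0.0005
feed [0.5207 0.2861 0.2024] 0.001
green [0.5507 0.1962 0.1873] 0.0019
bushtop [0.5988 0.2068 0.2078] 0.0022
panel corner back left [0.5817 0.3377 0.1906] 0.0051
panel back right [0.5737 0.1518 0.2123] 0.0348
panel fr right [0.4746 0.1519 0.1625] 0.0227
oilcap [0.3656 0.2215 0.0965] 0.0036
tray rim BL [ 0.6289 -0.2666  0.025 ]
tray rim BR [ 0.6018 -0.4207  0.025 ]
tray rim FL [ 0.435  -0.2308  0.025 ]
spanner [ 0.5552 -0.3787  0.008 ]
spanner [ 0.4648 -0.3782  0.008 ]
drill [ 0.58824207 -0.29512011  0.061     ]
fit [ 0.37718297 -0.1948055   0.04      ] driver [ 0.36732292 -0.27534798  0.01      ] [ 0.21263248 -0.32165549  0.01      ]
```

```bash
cat >> h.py <<'E'
def mk(z,y):
    z=np.array(z,float);z/=np.linalg.norm(z);y=np.array(y,float);y-=z*(y@z);y/=np.linalg.norm(y)
    return np.stack([np.cross(y,z),y,z],1)
def plan(G,R,n,back=0.0,show=8,g=0.078):
    o=ctrl.get_obs();p=np.array(o["ee_pos"]);R0=Ro.from_euler("xyz",o["eef_rot"]).as_matrix()
    q=np.array(G)-R[:,2]*(g+back)
    rv=Ro.from_matrix(R0.T@R).as_rotvec()
    print("t",round(o["time_s"],2),"p",p.round(4),"->",q.round(4),"rotdeg",np.degrees(rv).round(1),"grasp",(p+R0[:,2]*.078).round(4),"w",round(o["grip_width"],4),"F",o["force"].round(1))
    for i in range(min(n,show)):
        Ri=R0@Ro.from_rotvec(rv*i/n).as_matrix(); print((Ri.T@(q-p)/n/.04).round(2),(np.degrees(rv)/n/4).round(2))
KEY=[.537,.107,.205]; a=np.radians(5.9)
RK=mk([np.cos(a),np.sin(a),-1],[np.sin(a),-np.cos(a),0])
E
python3 -c "
from h import *
plan(KEY,RK,24,.1,24)"
```

```text
t 0.25 p [ 0.137  -0.5326  0.3024] -> [0.4118 0.0941 0.3309] rotdeg [-3.4 44.9  8.1] grasp [ 0.137  -0.5325  0.2244] w 0.0936 F [ 0.1  0.7 -0.4]
[ 0.44 -0.56 -0.03] [-0.04  0.47  0.08]
[ 0.44 -0.56 -0.02] [-0.04  0.47  0.08]
[ 0.43 -0.57 -0.  ] [-0.04  0.47  0.08]
[ 0.43 -0.57  0.01] [-0.04  0.47  0.08]
[ 0.43 -0.57  0.02] [-0.04  0.47  0.08]
[ 0.42 -0.57  0.03] [-0.04  0.47  0.08]
[ 0.42 -0.58  0.05] [-0.04  0.47  0.08]
[ 0.41 -0.58  0.06] [-0.04  0.47  0.08]
[ 0.41 -0.58  0.07] [-0.04  0.47  0.08]
[ 0.4  -0.58  0.08] [-0.04  0.47  0.08]
[ 0.4  -0.59  0.09] [-0.04  0.47  0.08]
[ 0.39 -0.59  0.11] [-0.04  0.47  0.08]
[ 0.38 -0.59  0.12] [-0.04  0.47  0.08]
[ 0.37 -0.59  0.13] [-0.04  0.47  0.08]
[ 0.37 -0.6   0.14] [-0.04  0.47  0.08]
[ 0.36 -0.6   0.15] [-0.04  0.47  0.08]
[ 0.35 -0.6   0.16] [-0.04  0.47  0.08]
[ 0.34 -0.6   0.17] [-0.04  0.47  0.08]
[ 0.33 -0.61  0.18] [-0.04  0.47  0.08]
[ 0.32 -0.61  0.19] [-0.04  0.47  0.08]
[ 0.31 -0.61  0.2 ] [-0.04  0.47  0.08]
[ 0.3  -0.61  0.2 ] [-0.04  0.47  0.08]
[ 0.29 -0.62  0.21] [-0.04  0.47  0.08]
[ 0.28 -0.62  0.22] [-0.04  0.47  0.08]
```

```bash
python3 -m pendant '[{"tx":0.44,"ty":-0.56,"tz":-0.15,"grip":-1},{"tx":0.44,"ty":-0.56,"tz":-0.15,"grip":-1},{"tx":0.44,"ty":-0.56,"tz":-0.15,"grip":-1},{"tx":0.44,"ty":-0.56,"tz":-0.15,"grip":-1},{"tx":0.44,"ty":-0.56,"tz":-0.15,"grip":-1},{"tx":0.44,"ty":-0.56,"ry":0.5,"grip":-1},{"tx":0.44,"ty":-0.56,"ry":0.5,"grip":-1},{"tx":0.44,"ty":-0.56,"ry":0.5,"grip":-1}]' 20
python3 -c "
from h import *
plan(KEY,RK,16,.1,16)"
```

```text
t 0.25 p [ 0.137  -0.5326  0.3024] -> [0.4118 0.0941 0.3309] rotdeg [-3.4 44.9  8.1] grasp [ 0.137  -0.5325  0.2244] w 0.0936 F [ 0.1  0.7 -0.4]
[ 0.66 -0.84 -0.04] [-0.05  0.7   0.13]
[ 0.65 -0.85 -0.01] [-0.05  0.7   0.13]
[ 0.65 -0.85  0.01] [-0.05  0.7   0.13]
[ 0.64 -0.86  0.04] [-0.05  0.7   0.13]
[ 0.63 -0.86  0.07] [-0.05  0.7   0.13]
[ 0.62 -0.87  0.1 ] [-0.05  0.7   0.13]
[ 0.6  -0.88  0.12] [-0.05  0.7   0.13]
[ 0.59 -0.88  0.15] [-0.05  0.7   0.13]
[ 0.57 -0.89  0.17] [-0.05  0.7   0.13]
[ 0.56 -0.89  0.2 ] [-0.05  0.7   0.13]
[ 0.54 -0.9   0.22] [-0.05  0.7   0.13]
[ 0.52 -0.9   0.25] [-0.05  0.7   0.13]
[ 0.5  -0.91  0.27] [-0.05  0.7   0.13]
[ 0.48 -0.91  0.29] [-0.05  0.7   0.13]
[ 0.45 -0.92  0.31] [-0.05  0.7   0.13]
[ 0.43 -0.92  0.32] [-0.05  0.7   0.13]$[0]: bad value
```

```bash
python3 -m pendant '[{"rx":0,"ry":0,"rz":0,"tx":0.44,"ty":-0.56,"tz":-0.15,"grip":-1}]' 20

```

```text
time_s: 0.33
ee_pos: [0.1473, -0.508, 0.3069]
eef_rot: [-3.139, 0.0, 0.25]
force: [0.6, 0.3, -0.4]
grip_width: 0.0936
```

All seven keys are needed in every row.

```bash
python3 -m pendant '[{"rx":0,"ry":0,"rz":0,"tx":0.66,"ty":-0.84,"tz":-0.2,"grip":-1},{"rx":0,"ry":0,"rz":0,"tx":0.66,"ty":-0.84,"tz":-0.2,"grip":-1},{"rx":0,"ry":0.5,"rz":0.1,"tx":0.66,"ty":-0.84,"tz":-0.1,"grip":-1},{"rx":0,"ry":0.7,"rz":0.1,"tx":0.66,"ty":-0.84,"tz":0,"grip":-1},{"rx":0,"ry":0.7,"rz":0.1,"tx":0.65,"ty":-0.84,"tz":0,"grip":-1},{"rx":0,"ry":0.7,"rz":0.1,"tx":0.64,"ty":-0.84,"tz":0,"grip":-1},{"rx":0,"ry":0.7,"rz":0.1,"tx":0.63,"ty":-0.84,"tz":0,"grip":-1},{"rx":0,"ry":0.7,"rz":0.1,"tx":0.62,"ty":-0.84,"tz":0,"grip":-1}]' 20
python3 -c "
from h import *
plan(KEY,RK,8,.1,8)"
```

```text
time_s: 1.0
ee_pos: [0.2808, -0.2012, 0.3432]
eef_rot: [-3.127, -0.289, 0.197]
force: [0.6, -0.6, 0.1]
grip_width: 0.0937
t 1.0 p [ 0.2808 -0.2012  0.3432] -> [0.4118 0.0941 0.3309] rotdeg [-3.6 28.4  4.5] grasp [ 0.3024 -0.1957  0.2684] w 0.0937 F [ 0.6 -0.6  0.1]
[ 0.55 -0.82  0.21] [-0.11  0.89  0.14]
[ 0.53 -0.83  0.24] [-0.11  0.89  0.14]
[ 0.5  -0.84  0.27] [-0.11  0.89  0.14]
[ 0.48 -0.84  0.29] [-0.11  0.89  0.14]
[ 0.45 -0.85  0.31] [-0.11  0.89  0.14]
[ 0.42 -0.86  0.33] [-0.11  0.89  0.14]
[ 0.39 -0.86  0.35] [-0.11  0.89  0.14]
[ 0.36 -0.87  0.37] [-0.11  0.89  0.14]
```

```bash
python3 -m pendant '[{"rx":-0.1,"ry":0.9,"rz":0.1,"tx":0.55,"ty":-0.82,"tz":0.2,"grip":-1},{"rx":-0.1,"ry":0.9,"rz":0.1,"tx":0.53,"ty":-0.83,"tz":0.24,"grip":-1},{"rx":-0.1,"ry":0.9,"rz":0.1,"tx":0.5,"ty":-0.84,"tz":0.27,"grip":-1},{"rx":-0.1,"ry":0.9,"rz":0.1,"tx":0.48,"ty":-0.84,"tz":0.3,"grip":-1},{"rx":-0.1,"ry":0.9,"rz":0.1,"tx":0.45,"ty":-0.85,"tz":0.3,"grip":-1},{"rx":-0.1,"ry":0.9,"rz":0.1,"tx":0.42,"ty":-0.86,"tz":0.3,"grip":-1},{"rx":-0.1,"ry":0.9,"rz":0.1,"tx":0.4,"ty":-0.86,"tz":0.35,"grip":-1},{"rx":-0.1,"ry":0.9,"rz":0.1,"tx":0.36,"ty":-0.87,"tz":0.37,"grip":-1}]' 20
python3 -c "
from h import *
plan(KEY,RK,4,.1,8)
w=snap('wrist','w1'); t=snap('top','t1')
for p in ([.537,.107,.247],[.5338,.141,.231],[.5408,.0727,.231],KEY): print(proj(w,p))"
```

```text
time_s: 1.67
ee_pos: [0.3991, 0.0795, 0.339]
eef_rot: [3.135, -0.78, 0.129]
force: [0.9, -1.4, -0.0]
grip_width: 0.0939
t 1.67 p [0.3991 0.0795 0.339 ] -> [0.4118 0.0941 0.3309] rotdeg [-0.7  0.3  1.1] grasp [0.4536 0.0861 0.2836] w 0.0939 F [ 0.9 -1.4 -0. ]
[ 0.03 -0.08  0.1 ] [-0.04  0.02  0.07]
[ 0.03 -0.08  0.1 ] [-0.04  0.02  0.07]
[ 0.03 -0.08  0.1 ] [-0.04  0.02  0.07]
[ 0.03 -0.08  0.1 ] [-0.04  0.02  0.07]
[268.23547489 179.02533169]
[230.48215595 188.76361184]
[307.4462706  190.34724017]
[269.3754383  205.10839128]
```

View pics/w1.png

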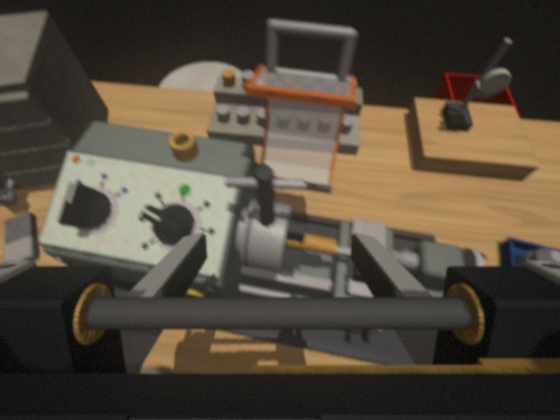

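```bash
python3 - <<'E'
from h import *
w=snap("wrist");t=snap("top");s=snap("scene")
crop(t["pixels"],200,120,300,195,"t1z"); crop(s["pixels"],270,150,390,240,"s1z"); crop(w["pixels"],130,10,390,205,"w1z")
print(np.abs(w["pixels"].astype(int)-cv2.imread("pics/w1.png")).max())
E
```

```text
119
```

View pics/t1z.png

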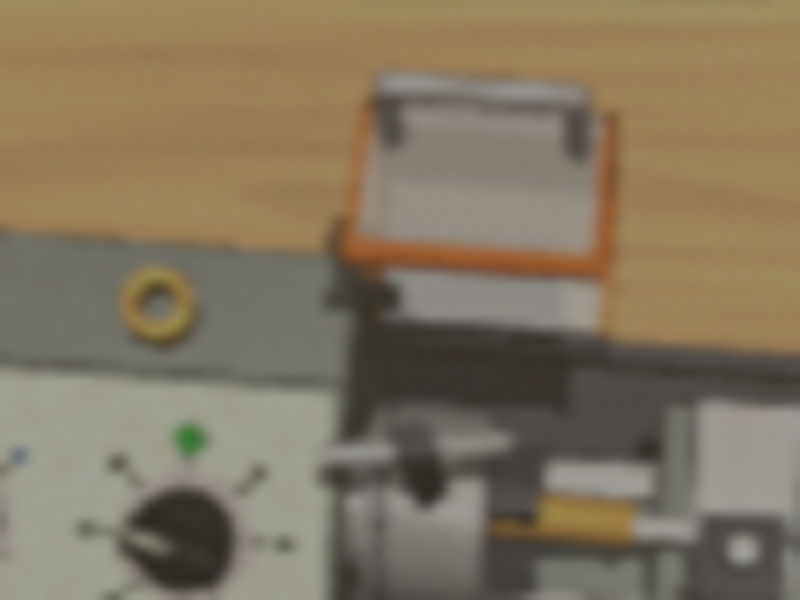

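View pics/s1z.png

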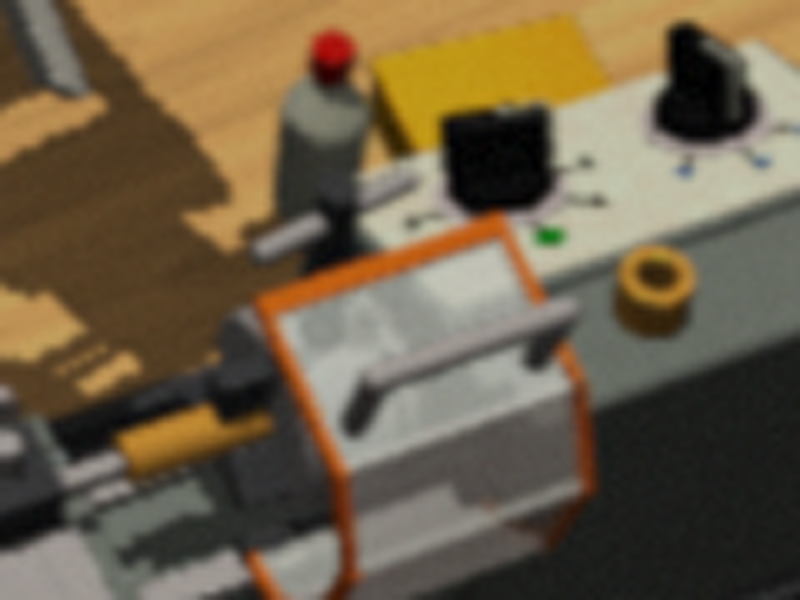

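View pics/w1z.png

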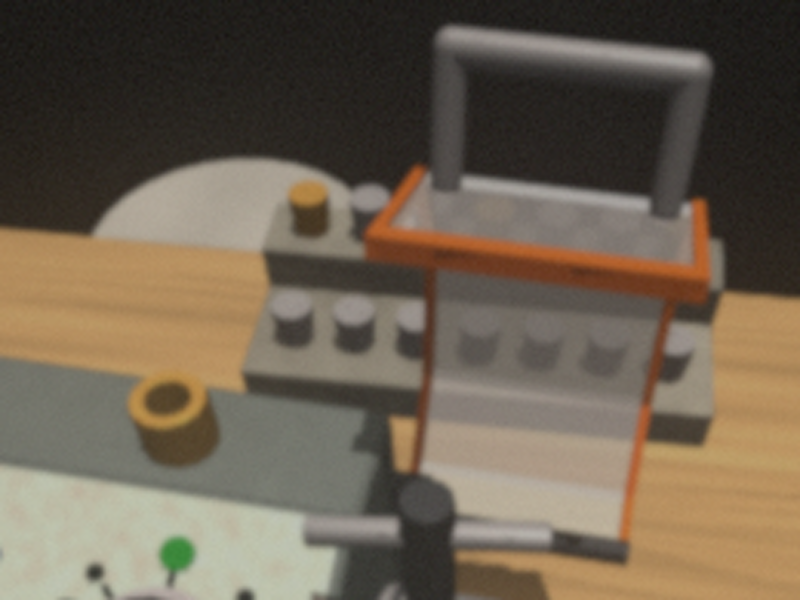

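```bash
cat >> h.py <<'E'
def multi(obs):
    A=np.zeros((3,3));b=np.zeros(3)
    for c,p in obs:
        o,d=ray(c,*p);d=d/np.linalg.norm(d);M=np.eye(3)-np.outer(d,d);A+=M;b+=M@o
    X=np.linalg.solve(A,b); return X,[ (proj(c,X)-p).round(1).tolist() for c,p in obs]
E
python3 - <<'E'
from h import *
w=snap("wrist");t=snap("top");s=snap("scene")
W=lambda x,y:(130+x/3.077,10+y/3.077);T=lambda x,y:(200+x/8,120+y/8);S=lambda x,y:(270+x/6.667,150+y/6.667)
for n,a,b,c in [("T+y",W(307,528),T(324,459),S(415,177)),("T-y",W(550,535),T(515,438),S(253,250)),
 ("bar+y",W(445,38),T(380,80),S(570,305)),("bar-y",W(705,65),T(588,93),S(365,383)),("green",W(177,553),T(190,438),S(549,236)),("bush",W(170,395),T(158,304),S(657,268))]:
    print(n,*multi([(w,a),(t,b),(s,c)]))
    print("   ts",*multi([(t,b),(s,c)]),"wt",*multi([(w,a),(t,b)]))
E
```

```text
T+y [0.53529274 0.13968586 0.23432958] [[-2.1, 1.4], [-0.1, -1.0], [-1.0, -0.1]]
   ts [0.53394632 0.14138331 0.23142984] [[-0.6, -0.3], [-0.9, 0.1]] wt [0.5311641  0.1372573  0.24206748] [[-1.7, 0.4], [0.5, -0.2]]
T-y [0.54091978 0.06949921 0.23782354] [[-0.9, -0.0], [-0.3, -0.3], [-0.8, 0.0]]
   ts [0.54078601 0.07000739 0.23729179] [[-0.4, -0.2], [-0.6, 0.1]] wt [0.53960577 0.06871767 0.23971044] [[0.1, 0.0], [-0.0, -0.0]]
bar+y [0.65555407 0.11519311 0.30910799] [[-2.3, 0.4], [0.2, -0.5], [-0.8, -0.1]]
   ts [0.65507314 0.11673775 0.30722034] [[-0.3, -0.2], [-0.5, 0.1]] wt [0.65358764 0.11427078 0.31059385] [[-1.5, -0.1], [0.5, -0.0]]
bar-y [0.65147428 0.04161436 0.30863171] [[-1.1, 1.2], [0.0, -0.5], [-0.5, -0.4]]
   ts [0.65105072 0.04244431 0.30616769] [[-0.3, -0.1], [-0.4, 0.0]] wt [0.64911334 0.04145536 0.31090274] [[-0.2, -0.0], [0.0, 0.0]]
green [0.55206559 0.1948287  0.18788206] [[-1.5, 0.7], [-0.0, -0.6], [-0.6, 0.1]]
   ts [0.55124045 0.19599294 0.18646986] [[-0.4, -0.2], [-0.5, 0.1]] wt [0.55052523 0.19334122 0.19056022] [[-1.2, 0.6], [0.3, -0.3]]
bush [0.59888903 0.20492882 0.21426591] [[-2.6, 0.8], [0.0, -0.9], [-1.2, 0.2]]
   ts [0.59766059 0.20704884 0.21190557] [[-0.6, -0.4], [-0.9, 0.1]] wt [0.59630064 0.20263271 0.21746552] [[-2.0, 0.7], [0.6, -0.4]]
```

```bash
cat >> h.py <<'E'
KEY=[.538,.104,.210]; a=np.radians(5)
RK=mk([np.cos(a),np.sin(a),-1],[np.sin(a),-np.cos(a),0])
E
python3 -c "
from h import *
plan(KEY,RK,6,0,8)"
```

```text
t 2.07 p [0.3991 0.0755 0.3386] -> [0.4831 0.0992 0.2652] rotdeg [-1.   0.6  1.6] grasp [0.4533 0.0817 0.2829] w 0.0937 F [-0.1  0.3  0.9]
[ 0.04 -0.06  0.47] [-0.04  0.03  0.07]
[ 0.04 -0.06  0.47] [-0.04  0.03  0.07]
[ 0.04 -0.06  0.47] [-0.04  0.03  0.07]
[ 0.04 -0.06  0.47] [-0.04  0.03  0.07]
[ 0.04 -0.06  0.47] [-0.04  0.03  0.07]
[ 0.04 -0.07  0.47] [-0.04  0.03  0.07]
```

```bash
python3 -m pendant '[{"rx":-0.1,"ry":0.05,"rz":0.2,"tx":0.1,"ty":-0.25,"tz":0,"grip":-1},{"rx":-0.1,"ry":0.05,"rz":0.2,"tx":0.1,"ty":-0.2,"tz":0.2,"grip":-1},{"rx":0,"ry":0,"rz":0,"tx":0,"ty":0,"tz":0.5,"grip":-1},{"rx":0,"ry":0,"rz":0,"tx":0,"ty":0,"tz":0.5,"grip":-1},{"rx":0,"ry":0,"rz":0,"tx":0,"ty":0,"tz":0.5,"grip":-1}]' 20
python3 -c "
from h import *
plan(KEY,RK,3,0,8)
w=snap('wrist','w2')"
```

```text
time_s: 2.48
ee_pos: [0.4523, 0.0928, 0.2997]
eef_rot: [-3.139, -0.791, 0.075]
force: [-0.2, -0.7, 0.5]
grip_width: 0.0938
t 2.48 p [0.4523 0.0928 0.2997] -> [0.4831 0.0992 0.2652] rotdeg [ 0.3 -0.3 -0.5] grasp [0.5076 0.0972 0.2449] w 0.0938 F [-0.2 -0.7  0.5]
[-0.02 -0.03  0.39] [ 0.03 -0.03 -0.04]
[-0.02 -0.03  0.39] [ 0.03 -0.03 -0.04]
[-0.02 -0.03  0.39] [ 0.03 -0.03 -0.04]
```

View pics/w2.png

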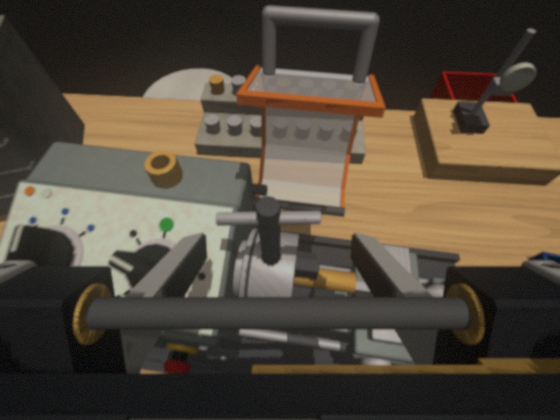

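```bash
python3 -m pendant '[{"rx":0,"ry":0,"rz":0,"tx":-0.02,"ty":-0.12,"tz":0.4,"grip":-1},{"rx":0,"ry":0,"rz":0,"tx":-0.02,"ty":0,"tz":0.4,"grip":-1},{"rx":0,"ry":0,"rz":0,"tx":-0.02,"ty":0,"tz":0.4,"grip":-1},{"rx":0,"ry":0,"rz":0,"tx":0,"ty":0,"tz":0,"grip":-1}]' 20
python3 -c "
from h import *
plan(KEY,RK,3,0,8)
w=snap('wrist','w3')
t=snap('top'); crop(t['pixels'],200,120,300,195,'t3z')"
```

```text
time_s: 2.87
ee_pos: [0.4871, 0.0951, 0.2612]
eef_rot: [-3.14, -0.788, 0.067]
force: [-0.4, 1.5, 1.6]
grip_width: 0.0945
t 2.87 p [0.4871 0.0951 0.2612] -> [0.4831 0.0992 0.2652] rotdeg [ 0.7 -0.1 -0.8] grasp [0.5423 0.0989 0.2062] w 0.0945 F [-0.4  1.5  1.6]
[ 0.   -0.04 -0.05] [ 0.06 -0.01 -0.07]
[ 0.   -0.04 -0.05] [ 0.06 -0.01 -0.07]
[ 0.   -0.04 -0.05] [ 0.06 -0.01 -0.07]
```

View pics/w3.png

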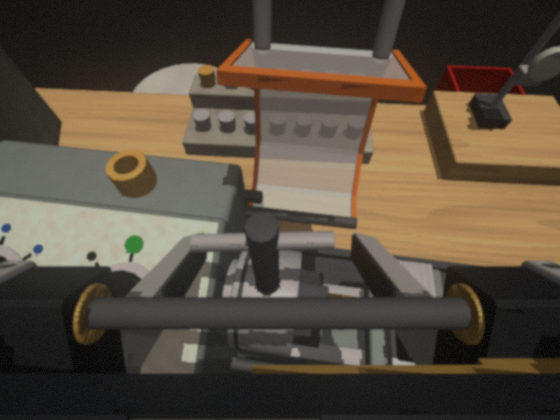

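View pics/t3z.png

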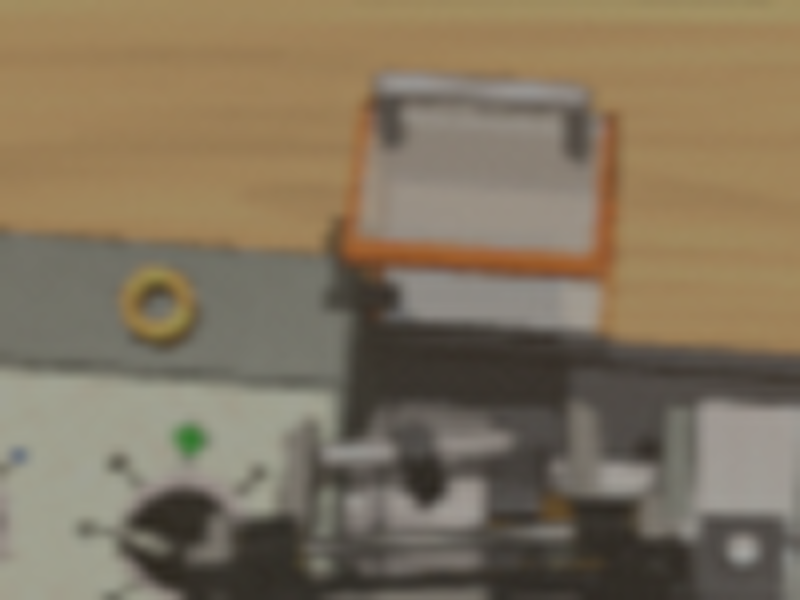

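```bash
python3 -m pendant '[{"rx":0,"ry":0,"rz":0,"tx":0,"ty":-0.1,"tz":-0.2,"grip":-0.9},{"rx":0,"ry":0,"rz":0,"tx":0,"ty":-0.1,"tz":0,"grip":-0.5},{"rx":0,"ry":0,"rz":0,"tx":0,"ty":0,"tz":0,"grip":-0.1},{"rx":0,"ry":0,"rz":0,"tx":0,"ty":0,"tz":0,"grip":-0.1},{"rx":0,"ry":0,"rz":0,"tx":0,"ty":0,"tz":0,"grip":-0.1}]' 20
python3 -c "
from h import *
plan(KEY,RK,3,0,8)
w=snap('wrist','w4')
t=snap('top'); crop(t['pixels'],200,120,300,195,'t4z')"
```

```text
time_s: 3.38
ee_pos: [0.4786, 0.0994, 0.2704]
eef_rot: [3.14, -0.788, 0.063]
force: [0.6, -0.8, -0.1]
grip_width: 0.066
t 3.38 p [0.4786 0.0994 0.2704] -> [0.4831 0.0992 0.2652] rotdeg [ 1.  -0.1 -1. ] grasp [0.5338 0.1029 0.2154] w 0.066 F [ 0.6 -0.8 -0.1]
[-0.01  0.    0.06] [ 0.09 -0.01 -0.08]
[-0.01  0.    0.06] [ 0.09 -0.01 -0.08]
[-0.01  0.01  0.06] [ 0.09 -0.01 -0.08]
```

View pics/w4.png

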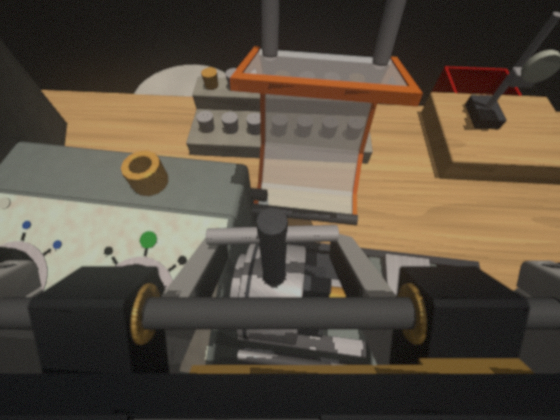

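View pics/t4z.png

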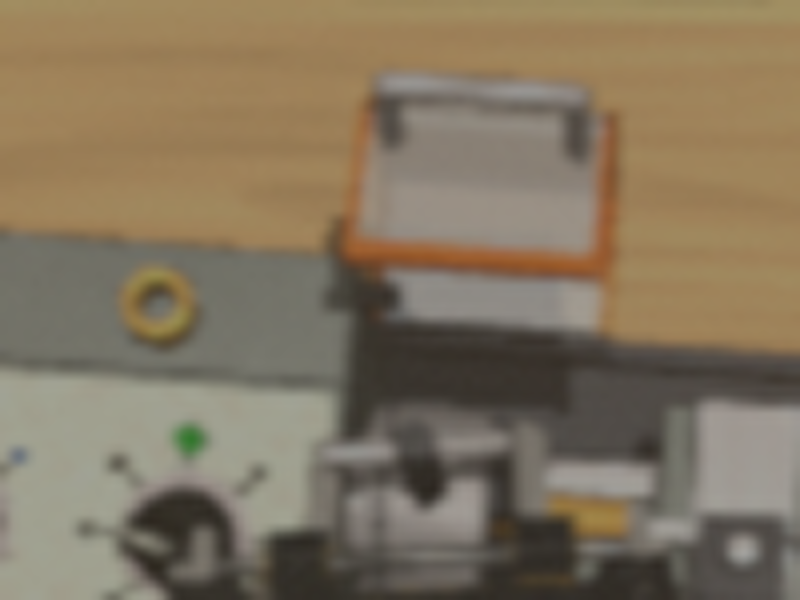

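```bash
python3 -m pendant '[{"rx":0,"ry":0,"rz":0,"tx":0,"ty":-0.06,"tz":0.15,"grip":0.1},{"rx":0,"ry":0,"rz":0,"tx":0,"ty":0,"tz":0,"grip":0.3},{"rx":0,"ry":0,"rz":0,"tx":0,"ty":0,"tz":0,"grip":0.6},{"rx":0,"ry":0,"rz":0,"tx":0,"ty":0,"tz":0,"grip":0.8},{"rx":0,"ry":0,"rz":0,"tx":0,"ty":0,"tz":0,"grip":1},{"rx":0,"ry":0,"rz":0,"tx":0,"ty":0,"tz":0,"grip":1},{"rx":0,"ry":0,"rz":0,"tx":0,"ty":0,"tz":0,"grip":1},{"rx":0,"ry":0,"rz":0,"tx":0,"ty":0,"tz":0,"grip":1}]' 25
python3 -c "
from h import *
w=snap('wrist','w5');print(ctrl.get_obs()['moment'],ctrl.get_obs()['grip_width'])"
```

```text
time_s: 4.15
ee_pos: [0.4824, 0.1018, 0.2663]
eef_rot: [3.141, -0.788, 0.062]
force: [0.9, 3.7, -0.9]
grip_width: 0.0154
[0.71099899 0.416718   0.57633986] 0.015580384352727851
```

View pics/w5.png

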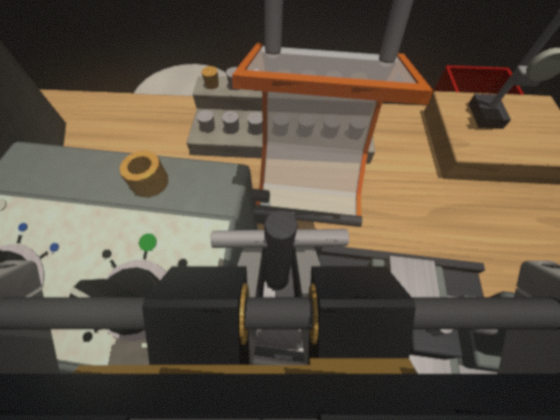

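```bash
python3 -m pendant '[{"rx":0,"ry":0,"rz":0,"tx":0.15,"ty":-0.03,"tz":-0.15,"grip":1},{"rx":0,"ry":0,"rz":0,"tx":0.2,"ty":0,"tz":-0.2,"grip":1},{"rx":0,"ry":0,"rz":0,"tx":0.2,"ty":0,"tz":-0.2,"grip":1},{"rx":0,"ry":0,"rz":0,"tx":0.35,"ty":0,"tz":-0.35,"grip":1},{"rx":0,"ry":0,"rz":0,"tx":0.35,"ty":0,"tz":-0.35,"grip":1},{"rx":0,"ry":0,"rz":0,"tx":0.35,"ty":0,"tz":-0.35,"grip":1},{"rx":0,"ry":0,"rz":0,"tx":0.35,"ty":0,"tz":-0.35,"grip":1}]'
python3 -c "
from h import *
w=snap('wrist','w6');s=snap('scene');crop(s['pixels'],210,80,430,245,'s6',3.6);print(ctrl.get_obs()['moment'],ctrl.get_obs()['grip_width'])"
```

```text
time_s: 4.78
ee_pos: [0.4805, 0.1027, 0.379]
eef_rot: [3.139, -0.776, 0.065]
force: [-0.1, -0.1, -0.9]
grip_width: 0.0154
[ 0.00166513  0.44467325 -0.04215738] 0.01549990837381136
```

View pics/s6.png

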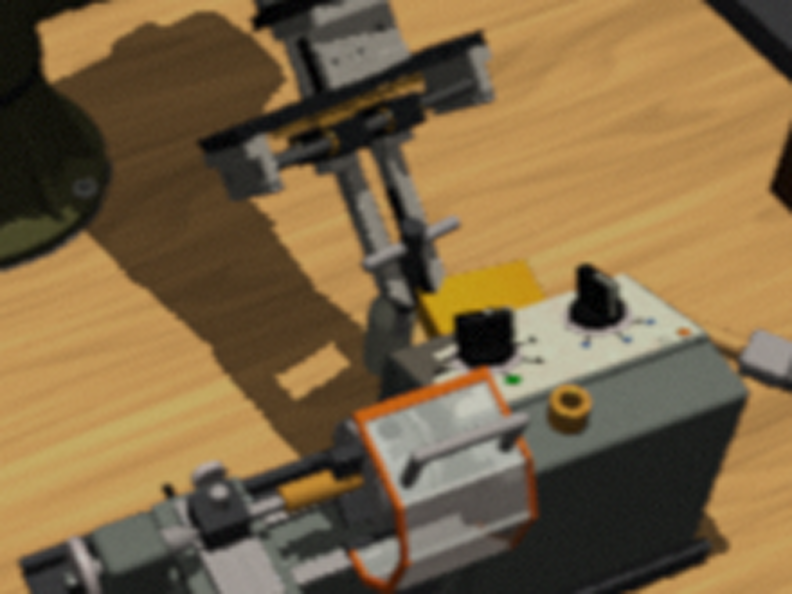

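View pics/w6.png

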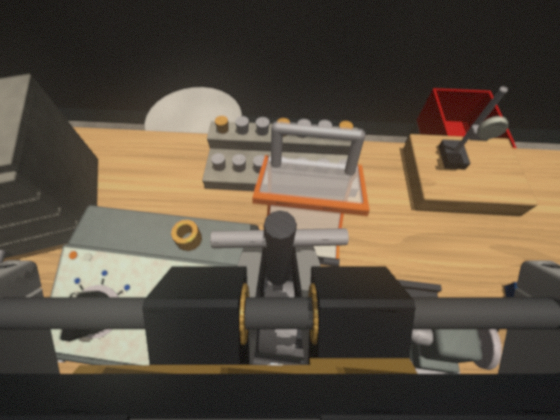

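```bash
cat >> h.py <<'E'
ty=np.radians(-10.5); EX=np.array([np.cos(ty),np.sin(ty),0]);EY=np.array([-np.sin(ty),np.cos(ty),0]);TC=np.array([.5185,-.326,.005])
b=np.radians(15); RT=mk(-np.sin(b)*EX-np.cos(b)*np.array([0,0,1]),-EY)
PL=TC-.007*EX+.003*EY; PL[2]=.040
E
python3 -c "
from h import *
print((RT[:,0]-RT[:,2])*.707)
plan(PL+[0,0,.2],RT,16,0,16)"
```

```text
[ 0.85139514 -0.15779676  0.49992449]
t 4.88 p [0.4811 0.1028 0.3813] -> [ 0.532  -0.3255  0.3153] rotdeg [ -3.7 -59.5  14.3] grasp [0.536  0.1062 0.3259] w 0.0155 F [ 0.1  0.4 -1.7]
[-0.05  0.67  0.1 ] [-0.06 -0.93  0.22]
[-0.03  0.67  0.11] [-0.06 -0.93  0.22]
[-0.01  0.67  0.11] [-0.06 -0.93  0.22]
[0.01 0.67 0.11] [-0.06 -0.93  0.22]
[0.02 0.67 0.11] [-0.06 -0.93  0.22]
[0.04 0.67 0.11] [-0.06 -0.93  0.22]
[0.06 0.67 0.11] [-0.06 -0.93  0.22]
[0.08 0.67 0.11] [-0.06 -0.93  0.22]
[0.09 0.67 0.11] [-0.06 -0.93  0.22]
[0.11 0.66 0.11] [-0.06 -0.93  0.22]
[0.13 0.66 0.1 ] [-0.06 -0.93  0.22]
[0.15 0.66 0.09] [-0.06 -0.93  0.22]
[0.16 0.66 0.09] [-0.06 -0.93  0.22]
[0.18 0.65 0.08] [-0.06 -0.93  0.22]
[0.19 0.65 0.07] [-0.06 -0.93  0.22]
[0.21 0.65 0.06] [-0.06 -0.93  0.22]
```

```bash
python3 -m pendant '[{"rx":0,"ry":0,"rz":0,"tx":0,"ty":0.5,"tz":0,"grip":1},{"rx":0,"ry":0,"rz":0,"tx":0,"ty":0.7,"tz":0,"grip":1},{"rx":0,"ry":0,"rz":0.2,"tx":0,"ty":0.7,"tz":0,"grip":1},{"rx":0,"ry":-0.5,"rz":0.2,"tx":0,"ty":0.7,"tz":0,"grip":1},{"rx":-0.05,"ry":-0.9,"rz":0.2,"tx":0,"ty":0.7,"tz":0.1,"grip":1},{"rx":-0.05,"ry":-0.9,"rz":0.2,"tx":0.05,"ty":0.7,"tz":0.1,"grip":1},{"rx":-0.05,"ry":-0.9,"rz":0.2,"tx":0.05,"ty":0.7,"tz":0.1,"grip":1},{"rx":-0.05,"ry":-0.9,"rz":0.2,"tx":0.05,"ty":0.7,"tz":0.1,"grip":1}]'
python3 -c "
from h import *
plan(PL+[0,0,.12],RT,12,0,12)"
```

```text
time_s: 5.55
ee_pos: [0.5017, -0.1172, 0.3634]
eef_rot: [-3.093, -0.479, -0.027]
force: [1.1, 0.2, -1.0]
grip_width: 0.0154
t 5.55 p [ 0.5017 -0.1172  0.3634] -> [ 0.532  -0.3255  0.2353] rotdeg [ -3.6 -42.1  10.1] grasp [ 0.5377 -0.1144  0.2942] w 0.0154 F [ 1.1  0.2 -1. ]
[-0.06  0.44  0.25] [-0.08 -0.88  0.21]
[-0.03  0.44  0.26] [-0.08 -0.88  0.21]
[-0.01  0.44  0.26] [-0.08 -0.88  0.21]
[0.01 0.44 0.26] [-0.08 -0.88  0.21]
[0.03 0.44 0.26] [-0.08 -0.88  0.21]
[0.06 0.44 0.26] [-0.08 -0.88  0.21]
[0.08 0.44 0.26] [-0.08 -0.88  0.21]
[0.1  0.43 0.26] [-0.08 -0.88  0.21]
[0.12 0.43 0.25] [-0.08 -0.88  0.21]
[0.14 0.43 0.25] [-0.08 -0.88  0.21]
[0.16 0.42 0.24] [-0.08 -0.88  0.21]
[0.19 0.42 0.23] [-0.08 -0.88  0.21]
```

```bash
python3 -m pendant '[{"rx":-0.1,"ry":-0.9,"rz":0.2,"tx":-0.06,"ty":0.45,"tz":0.1,"grip":1},{"rx":-0.1,"ry":-0.9,"rz":0.2,"tx":0,"ty":0.45,"tz":0.2,"grip":1},{"rx":-0.1,"ry":-0.9,"rz":0.2,"tx":0,"ty":0.45,"tz":0.25,"grip":1},{"rx":-0.1,"ry":-0.9,"rz":0.2,"tx":0,"ty":0.45,"tz":0.25,"grip":1},{"rx":-0.1,"ry":-0.9,"rz":0.2,"tx":0.03,"ty":0.45,"tz":0.25,"grip":1},{"rx":-0.1,"ry":-0.9,"rz":0.2,"tx":0.05,"ty":0.45,"tz":0.25,"grip":1},{"rx":-0.1,"ry":-0.9,"rz":0.2,"tx":0.08,"ty":0.45,"tz":0.25,"grip":1},{"rx":-0.1,"ry":-0.9,"rz":0.2,"tx":0.1,"ty":0.45,"tz":0.25,"grip":1}]'
python3 -c "
from h import *
plan(PL+[0,0,.1],RT,5,0,12)"
```

```text
time_s: 6.22
ee_pos: [0.5135, -0.2705, 0.2784]
eef_rot: [-3.128, 0.062, -0.136]
force: [-0.2, 0.4, -1.5]
grip_width: 0.0156
t 6.22 p [ 0.5135 -0.2705  0.2784] -> [ 0.532  -0.3255  0.2153] rotdeg [ -0.3 -11.4   2.7] grasp [ 0.5089 -0.2688  0.2006] w 0.0156 F [-0.2  0.4 -1.5]
[0.15 0.26 0.3 ] [-0.02 -0.57  0.14]
[0.16 0.26 0.3 ] [-0.02 -0.57  0.14]
[0.18 0.26 0.29] [-0.02 -0.57  0.14]
[0.19 0.26 0.28] [-0.02 -0.57  0.14]
[0.2  0.26 0.28] [-0.02 -0.57  0.14]
```

```bash
python3 -m pendant '[{"rx":0,"ry":-0.6,"rz":0.15,"tx":0.15,"ty":0.27,"tz":0.3,"grip":1},{"rx":0,"ry":-0.6,"rz":0.15,"tx":0.16,"ty":0.27,"tz":0.3,"grip":1},{"rx":0,"ry":-0.6,"rz":0.15,"tx":0.18,"ty":0.27,"tz":0.3,"grip":1},{"rx":0,"ry":-0.6,"rz":0.15,"tx":0.19,"ty":0.27,"tz":0.28,"grip":1},{"rx":0,"ry":-0.6,"rz":0.15,"tx":0.2,"ty":0.27,"tz":0.28,"grip":1},{"rx":0,"ry":0,"rz":0,"tx":0,"ty":0,"tz":0,"grip":1}]'
python3 -c "
from h import *
plan(PL,RT,5,0,12)
s=snap('scene');crop(s['pixels'],90,180,250,345,'s7');w=snap('wrist','w7');t=snap('top');crop(t['pixels'],330,130,440,225,'t7')"
```

```text
time_s: 6.72
ee_pos: [0.5286, -0.3321, 0.2013]
eef_rot: [-3.135, 0.298, -0.193]
force: [-1.4, 1.0, -2.2]
grip_width: 0.0154
t 6.72 p [ 0.5286 -0.3321  0.2013] -> [ 0.532  -0.3255  0.1153] rotdeg [-0.5  2.1 -0.5] grasp [ 0.5062 -0.3272  0.1267] w 0.0154 F [-1.4  1.  -2.2]
[ 0.14 -0.03  0.41] [-0.03  0.1  -0.03]
[ 0.13 -0.03  0.41] [-0.03  0.1  -0.03]
[ 0.13 -0.03  0.41] [-0.03  0.1  -0.03]
[ 0.13 -0.03  0.41] [-0.03  0.1  -0.03]
[ 0.12 -0.04  0.41] [-0.03  0.1  -0.03]
```

View pics/s7.png

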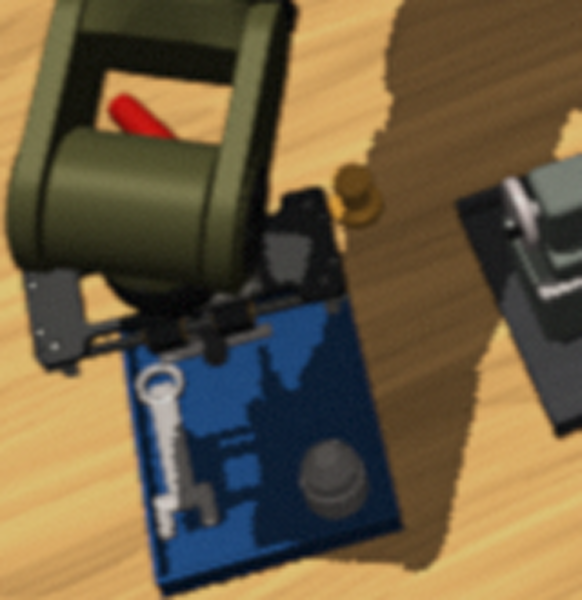

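View pics/w7.png

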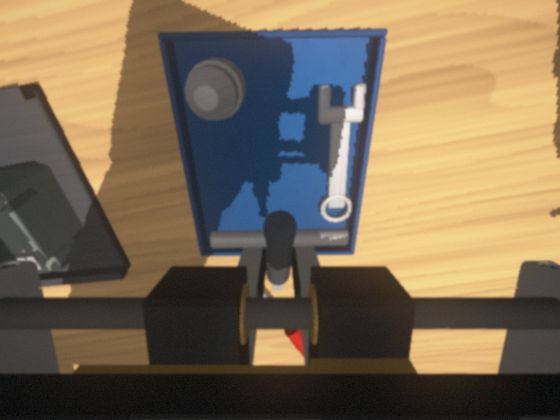

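```bash
python3 -c "
from h import *
w=snap('wrist')
for p in [(161,35),(386,30),(204,255),(353,253)]: 
  q=onz(w,*p,.025); print(q.round(4), ((q-TC)@EX).round(4),((q-TC)@EY).round(4))
for p in [(336,207),(345,105)]:
  q=onz(w,*p,.012); print(q.round(4), ((q-TC)@EX).round(4),((q-TC)@EY).round(4))
plan(PL,RT,5,0,12)"
```

```text
[ 0.6345 -0.2638  0.025 ] 0.1028 0.0823
[ 0.6072 -0.4194  0.025 ] 0.1043 -0.0757
[ 0.4386 -0.2304  0.025 ] -0.096 0.0795
[ 0.4122 -0.384   0.025 ] -0.094 -0.0764
[ 0.463  -0.3732  0.012 ] -0.046 -0.0566
[ 0.5593 -0.3897  0.012 ] 0.0517 -0.0552
t 6.92 p [ 0.5293 -0.3307  0.2065] -> [ 0.532  -0.3255  0.1153] rotdeg [-0.4  1.6 -0.4] grasp [ 0.5076 -0.3261  0.1318] w 0.0153 F [-0.2  0.7 -1.5]
[ 0.14 -0.03  0.43] [-0.02  0.08 -0.02]
[ 0.14 -0.03  0.44] [-0.02  0.08 -0.02]
[ 0.13 -0.03  0.44] [-0.02  0.08 -0.02]
[ 0.13 -0.03  0.44] [-0.02  0.08 -0.02]
[ 0.13 -0.03  0.44] [-0.02  0.08 -0.02]
```

```bash
python3 -m pendant '[{"rx":0,"ry":0.1,"rz":0,"tx":0.16,"ty":-0.05,"tz":0.45,"grip":1},{"rx":0,"ry":0.1,"rz":0,"tx":0.16,"ty":-0.05,"tz":0.45,"grip":1},{"rx":0,"ry":0.1,"rz":0,"tx":0.15,"ty":-0.05,"tz":0.4,"grip":1},{"rx":0,"ry":0,"rz":0,"tx":0.15,"ty":-0.05,"tz":0.4,"grip":1},{"rx":0,"ry":0,"rz":0,"tx":0,"ty":0,"tz":0,"grip":1}]'
python3 -c "
from h import *
plan(PL,RT,5,0,12)
w=snap('wrist','w8')"
```

```text
time_s: 7.33
ee_pos: [0.5377, -0.3215, 0.1405]
eef_rot: [-3.141, 0.251, -0.189]
force: [-1.4, -0.3, -1.8]
grip_width: 0.0152
t 7.33 p [ 0.5377 -0.3215  0.1405] -> [ 0.532  -0.3255  0.1153] rotdeg [-0.1 -0.6 -0.3] grasp [ 0.5187 -0.3178  0.0649] w 0.0152 F [-1.4 -0.3 -1.8]
[0.01 0.03 0.13] [-0.01 -0.03 -0.02]
[0.01 0.03 0.13] [-0.01 -0.03 -0.02]
[0.01 0.02 0.13] [-0.01 -0.03 -0.02]
[0.01 0.02 0.13] [-0.01 -0.03 -0.02]
[0.01 0.02 0.13] [-0.01 -0.03 -0.02]
```

View pics/w8.png

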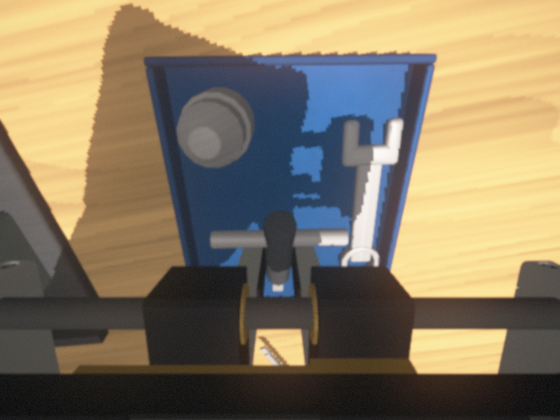

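```bash
python3 -m pendant '[{"rx":0,"ry":0,"rz":0,"tx":-0.05,"ty":0,"tz":0.2,"grip":1},{"rx":0,"ry":0,"rz":0,"tx":0,"ty":0,"tz":0.15,"grip":1},{"rx":0,"ry":0,"rz":0,"tx":0,"ty":0,"tz":0.1,"grip":1},{"rx":0,"ry":0,"rz":0,"tx":0,"ty":0,"tz":0,"grip":1}]'
python3 -c "
from h import *
plan(PL,RT,5,0,1)"
python3 -m pendant '[{"rx":0,"ry":0,"rz":0,"tx":0,"ty":0,"tz":0.1,"grip":1},{"rx":0,"ry":0,"rz":0,"tx":0,"ty":0,"tz":0,"grip":1}]'
```

```text
time_s: 7.72
ee_pos: [0.5321, -0.3209, 0.1297]
eef_rot: [3.138, 0.241, -0.19]
force: [0.7, 0.1, -1.7]
grip_width: 0.0155
t 7.72 p [ 0.5321 -0.3209  0.1297] -> [ 0.532  -0.3255  0.1153] rotdeg [ 0.1 -1.2 -0.4] grasp [ 0.5137 -0.3177  0.0539] w 0.0155 F [ 0.7  0.1 -1.7]
[0.02 0.02 0.07] [ 0.01 -0.06 -0.02]
time_s: 7.88
ee_pos: [0.5311, -0.321, 0.1263]
eef_rot: [3.138, 0.24, -0.19]
force: [0.0, 0.6, -2.3]
grip_width: 0.0154
```

```bash
python3 -m pendant '[{"rx":0,"ry":0,"rz":0,"tx":0,"ty":0,"tz":0.15,"grip":1},{"rx":0,"ry":-0.1,"rz":0,"tx":0,"ty":0,"tz":0.15,"grip":1},{"rx":0,"ry":0,"rz":0,"tx":0,"ty":0,"tz":0,"grip":1}]'
python3 -m pendant '[{"rx":0,"ry":0,"rz":0,"tx":0,"ty":0,"tz":0.1,"grip":1},{"rx":0,"ry":0,"rz":0,"tx":0,"ty":0,"tz":0,"grip":1}]'
python3 -c "
from h import *
plan(PL,RT,5,0,1)
w=snap('wrist','w9');s=snap('scene');crop(s['pixels'],90,200,250,345,'s9')"
```

```text
time_s: 8.13
ee_pos: [0.5281, -0.3207, 0.1142]
eef_rot: [3.137, 0.247, -0.19]
force: [-1.1, 1.0, 0.3]
grip_width: 0.0155
time_s: 8.3
ee_pos: [0.5274, -0.3207, 0.1103]
eef_rot: [3.137, 0.246, -0.19]
force: [-1.2, -0.1, 0.5]
grip_width: 0.0153
t 8.3 p [ 0.5274 -0.3207  0.1103] -> [ 0.532  -0.3255  0.1153] rotdeg [ 0.2 -0.9 -0.4] grasp [ 0.5086 -0.3174  0.0347] w 0.0153 F [-1.2 -0.1  0.5]
[ 0.02  0.02 -0.03] [ 0.01 -0.04 -0.02]
```

View pics/w9.png

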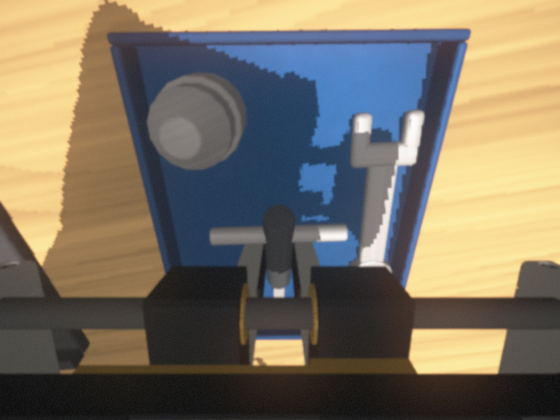

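View pics/s9.png

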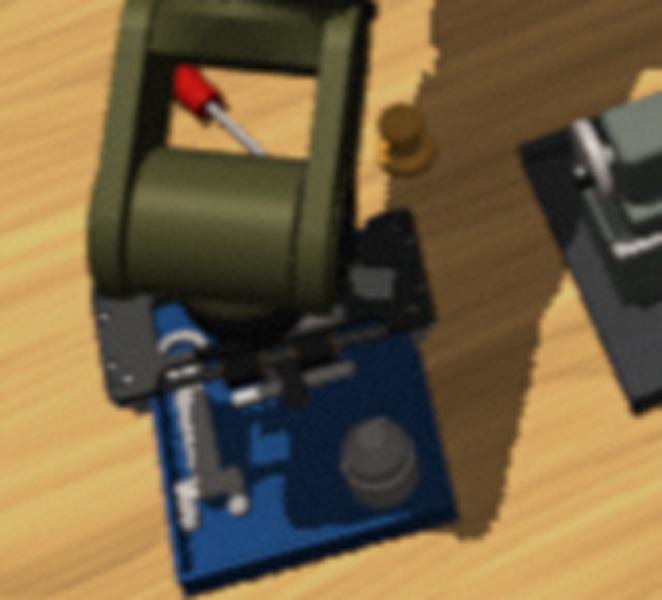

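```bash
python3 -m pendant '[{"rx":0,"ry":0,"rz":0,"tx":0,"ty":0,"tz":0,"grip":0.5},{"rx":0,"ry":0,"rz":0,"tx":0,"ty":0,"tz":0,"grip":0.4},{"rx":0,"ry":0,"rz":0,"tx":0,"ty":0,"tz":0,"grip":0.35},{"rx":0,"ry":0,"rz":0,"tx":0,"ty":0,"tz":0,"grip":0.3}]'
python3 -c "
from h import *
plan(PL,RT,5,0,1)
w=snap('wrist','w10')"
```

```text
time_s: 8.73
ee_pos: [0.5278, -0.3209, 0.1112]
eef_rot: [3.136, 0.245, -0.19]
force: [-0.4, 0.4, 0.3]
grip_width: 0.0322
t 8.73 p [ 0.5278 -0.3209  0.1112] -> [ 0.532  -0.3255  0.1153] rotdeg [ 0.2 -1.  -0.4] grasp [ 0.5092 -0.3177  0.0355] w 0.0322 F [-0.4  0.4  0.3]
[ 0.02  0.02 -0.03] [ 0.01 -0.05 -0.02]
```

View pics/w10.png

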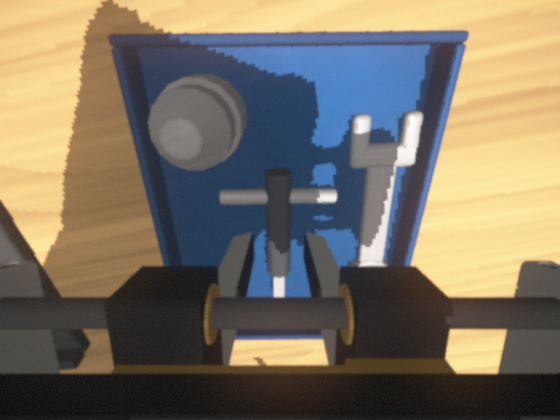

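```bash
python3 -m pendant '[{"rx":0,"ry":0,"rz":0,"tx":0,"ty":0,"tz":-0.3,"grip":0.3},{"rx":0,"ry":0,"rz":0,"tx":0,"ty":0,"tz":-0.7,"grip":0.3},{"rx":0,"ry":0.3,"rz":0,"tx":0,"ty":0,"tz":-0.8,"grip":0.3},{"rx":0,"ry":0.5,"rz":0,"tx":0,"ty":0,"tz":-0.8,"grip":0.3},{"rx":0,"ry":0.8,"rz":0,"tx":0,"ty":0,"tz":-0.8,"grip":0.3},{"rx":0,"ry":0.9,"rz":0,"tx":0,"ty":0,"tz":-0.8,"grip":0.3}]'
cat >> h.py <<'E'
LY=np.radians(-3.2); LX=np.array([np.cos(LY),np.sin(LY),0]);LYv=np.array([-np.sin(LY),np.cos(LY),0]);Z=np.array([0,0,1.])
P0=np.array([.6535,.0785,.309])
def RG(phi): # pointing down, tilted forward by phi deg, jaws along lathe x
    f=np.radians(phi); return mk(np.sin(f)*LX-np.cos(f)*Z,LX*np.cos(f)+Z*np.sin(f))
E
python3 -c "
from h import *
print(ctrl.get_obs()['qpos'].round(2)); R=RG(0);print(R.round(2))
plan(P0+[0,0,.09],RG(0),25,0,25)
t=snap('top');crop(t['pixels'],330,130,440,225,'t10');w=snap('wrist','w11')"
```

```text
time_s: 9.28
ee_pos: [0.5629, -0.3258, 0.2779]
eef_rot: [-3.141, 0.078, -0.188]
force: [0.0, -0.3, -0.7]
grip_width: 0.0325
[-0.57  0.58  1.19 -0.03  1.45  1.19]
[[ 0.06  1.    0.  ]
 [ 1.   -0.06 -0.  ]
 [ 0.    0.   -1.  ]]
t 9.28 p [ 0.5629 -0.3258  0.2779] -> [0.6535 0.0785 0.477 ] rotdeg [ -3.8   3.3 -97.5] grasp [ 0.5569 -0.3247  0.2001] w 0.0325 F [ 0.  -0.3 -0.7]
[-0.   -0.41 -0.2 ] [-0.04  0.03 -0.98]
[ 0.03 -0.41 -0.2 ] [-0.04  0.03 -0.98]
[ 0.05 -0.41 -0.2 ] [-0.04  0.03 -0.98]
[ 0.08 -0.4  -0.2 ] [-0.04  0.03 -0.98]
[ 0.11 -0.4  -0.2 ] [-0.04  0.03 -0.98]
[ 0.14 -0.39 -0.2 ] [-0.04  0.03 -0.98]
[ 0.16 -0.38 -0.2 ] [-0.04  0.03 -0.98]
[ 0.19 -0.36 -0.21] [-0.04  0.03 -0.98]
[ 0.22 -0.35 -0.21] [-0.04  0.03 -0.98]
[ 0.24 -0.33 -0.21] [-0.04  0.03 -0.98]
[ 0.26 -0.32 -0.21] [-0.04  0.03 -0.98]
[ 0.28 -0.3  -0.21] [-0.04  0.03 -0.98]
[ 0.3  -0.28 -0.21] [-0.04  0.03 -0.98]
[ 0.32 -0.26 -0.21] [-0.04  0.03 -0.98]
[ 0.34 -0.23 -0.21] [-0.04  0.03 -0.98]
[ 0.35 -0.21 -0.21] [-0.04  0.03 -0.98]
[ 0.37 -0.18 -0.21] [-0.04  0.03 -0.98]
[ 0.38 -0.16 -0.21] [-0.04  0.03 -0.98]
[ 0.39 -0.13 -0.21] [-0.04  0.03 -0.98]
[ 0.4 -0.1 -0.2] [-0.04  0.03 -0.98]
[ 0.41 -0.07 -0.2 ] [-0.04  0.03 -0.98]
[ 0.41 -0.05 -0.2 ] [-0.04  0.03 -0.98]
[ 0.41 -0.02 -0.2 ] [-0.04  0.03 -0.98]
[ 0.41  0.01 -0.2 ] [-0.04  0.03 -0.98]
[ 0.41  0.04 -0.2 ] [-0.04  0.03 -0.98]
```

View pics/w11.png

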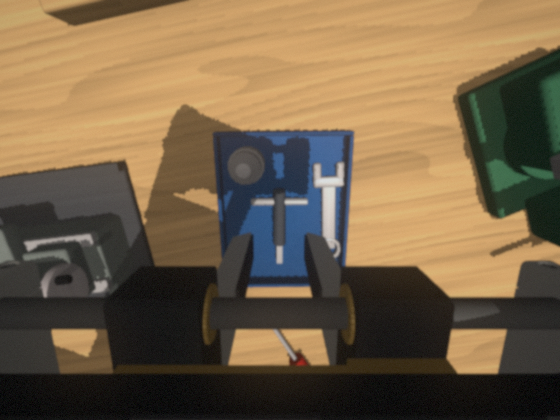

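```bash
python3 -m pendant '[{"rx":0,"ry":0,"rz":-0.95,"tx":0,"ty":-0.41,"tz":-0.4,"grip":0},{"rx":0,"ry":0,"rz":-0.98,"tx":0,"ty":-0.41,"tz":-0.4,"grip":0},{"rx":0,"ry":0,"rz":-0.98,"tx":0.05,"ty":-0.41,"tz":-0.4,"grip":0},{"rx":0,"ry":0,"rz":-0.98,"tx":0.08,"ty":-0.4,"tz":-0.3,"grip":0},{"rx":0,"ry":0,"rz":-0.98,"tx":0.11,"ty":-0.4,"tz":-0.2,"grip":0},{"rx":0,"ry":0,"rz":-0.98,"tx":0.14,"ty":-0.39,"tz":-0.2,"grip":0},{"rx":0,"ry":0,"rz":-0.98,"tx":0.16,"ty":-0.38,"tz":-0.2,"grip":0},{"rx":0,"ry":0,"rz":-0.98,"tx":0.19,"ty":-0.36,"tz":-0.2,"grip":0}]'
python3 -m pendant '[{"rx":0,"ry":0,"rz":-0.98,"tx":0.22,"ty":-0.35,"tz":-0.2,"grip":0},{"rx":0,"ry":0,"rz":-0.98,"tx":0.24,"ty":-0.33,"tz":-0.2,"grip":0},{"rx":0,"ry":0,"rz":-0.98,"tx":0.26,"ty":-0.32,"tz":-0.2,"grip":0},{"rx":0,"ry":0,"rz":-0.98,"tx":0.28,"ty":-0.3,"tz":-0.2,"grip":0},{"rx":0,"ry":0,"rz":-0.98,"tx":0.3,"ty":-0.28,"tz":-0.1,"grip":0},{"rx":0,"ry":0,"rz":-0.98,"tx":0.32,"ty":-0.26,"tz":-0.1,"grip":0},{"rx":0,"ry":0,"rz":-0.98,"tx":0.34,"ty":-0.23,"tz":-0.1,"grip":0},{"rx":0,"ry":0,"rz":-0.98,"tx":0.35,"ty":-0.21,"tz":-0.1,"grip":0}]'
python3 -c "
from h import *
plan(P0+[0,0,.09],RG(0),8,0,8);print(ctrl.get_obs()['qpos'].round(2))"
```

```text
time_s: 10.05
ee_pos: [0.591, -0.1944, 0.3823]
eef_rot: [-3.107, 0.062, 0.376]
force: [0.1, -0.5, -0.4]
grip_width: 0.0468
time_s: 10.72
ee_pos: [0.6154, -0.0577, 0.4364]
eef_rot: [-3.078, 0.035, 0.952]
force: [0.1, -0.3, 0.1]
grip_width: 0.0467
t 10.72 p [ 0.6154 -0.0577  0.4364] -> [0.6535 0.0785 0.477 ] rotdeg [ -4.1   0.9 -32.3] grasp [ 0.6098 -0.057   0.3586] w 0.0467 F [ 0.1 -0.3  0.1]
[ 0.41 -0.16 -0.13] [-0.13  0.03 -1.01]
[ 0.42 -0.13 -0.13] [-0.13  0.03 -1.01]
[ 0.43 -0.1  -0.13] [-0.13  0.03 -1.01]
[ 0.44 -0.07 -0.13] [-0.13  0.03 -1.01]
[ 0.44 -0.03 -0.13] [-0.13  0.03 -1.01]
[ 0.44 -0.   -0.13] [-0.13  0.03 -1.01]
[ 0.44  0.03 -0.13] [-0.13  0.03 -1.01]
[ 0.44  0.06 -0.13] [-0.13  0.03 -1.01]
[-0.15  0.44  1.03 -0.    1.74  0.47]
```

```bash
python3 -m pendant '[{"rx":-0.1,"ry":0,"rz":-1,"tx":0.41,"ty":-0.16,"tz":-0.2,"grip":0},{"rx":-0.15,"ry":0,"rz":-1,"tx":0.42,"ty":-0.13,"tz":-0.2,"grip":0},{"rx":-0.15,"ry":0,"rz":-1,"tx":0.43,"ty":-0.1,"tz":-0.15,"grip":0},{"rx":-0.15,"ry":0,"rz":-1,"tx":0.44,"ty":-0.07,"tz":-0.15,"grip":0},{"rx":-0.15,"ry":0,"rz":-1,"tx":0.44,"ty":-0.03,"tz":-0.1,"grip":0},{"rx":-0.15,"ry":0,"rz":-1,"tx":0.44,"ty":0,"tz":-0.1,"grip":0},{"rx":-0.15,"ry":0,"rz":-1,"tx":0.4,"ty":0.03,"tz":-0.1,"grip":0},{"rx":-0.1,"ry":0,"rz":-0.8,"tx":0.4,"ty":0.05,"tz":-0.1,"grip":0}]'
python3 -c "
from h import *
plan(P0+[0,0,.09],RG(0),4,0,8);print(ctrl.get_obs()['qpos'].round(2))
w=snap('wrist','w12');s=snap('scene');crop(s['pixels'],230,80,430,245,'s12');t=snap('top','t12')
for y in(-.037,.037): print(proj(w,P0+y*LYv))"
```

```text
time_s: 11.38
ee_pos: [0.6505, 0.084, 0.483]
eef_rot: [-3.141, 0.018, 1.526]
force: [0.2, -0.2, -0.1]
grip_width: 0.0472
t 11.38 p [0.6505 0.084  0.483 ] -> [0.6535 0.0785 0.477 ] rotdeg [-0.   1.   0.6] grasp [0.6504 0.0826 0.405 ] w 0.0472 F [ 0.2 -0.2 -0.1]
[-0.03  0.02  0.04] [-0.    0.06  0.04]
[-0.03  0.02  0.04] [-0.    0.06  0.04]
[-0.03  0.02  0.04] [-0.    0.06  0.04]
[-0.03  0.02  0.04] [-0.    0.06  0.04]
[ 0.08  0.52  0.81 -0.02  1.82  0.12]
[281.32488306 257.39022699]
[282.47535504 179.48934841]
```

View pics/w12.png

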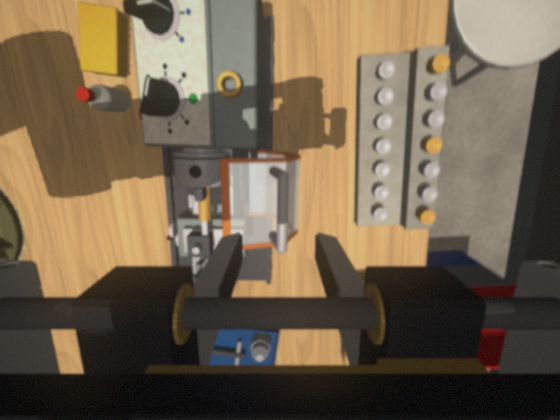

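View pics/s12.png

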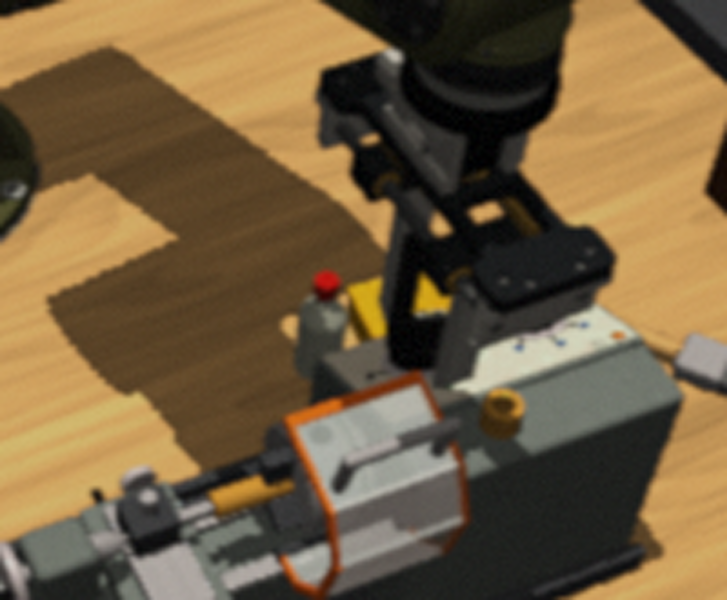

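```bash
python3 -m pendant '[{"rx":0,"ry":0.1,"rz":0,"tx":0,"ty":0.08,"tz":0.4,"grip":0},{"rx":0,"ry":0.1,"rz":0,"tx":0,"ty":0.03,"tz":0.5,"grip":0},{"rx":0,"ry":0,"rz":0,"tx":0,"ty":0,"tz":0.5,"grip":0},{"rx":0,"ry":0,"rz":0,"tx":0,"ty":0,"tz":0.3,"grip":0},{"rx":0,"ry":0,"rz":0,"tx":0,"ty":0,"tz":0,"grip":0}]'
python3 -c "
from h import *
plan(P0,RG(0),4,0,8)
w=snap('wrist','w13');s=snap('scene');crop(s['pixels'],230,80,430,245,'s13')
for y in(-.037,.037): print(proj(w,P0+y*LYv))"
```

```text
time_s: 11.95
ee_pos: [0.6538, 0.0788, 0.4124]
eef_rot: [-3.139, 0.004, 1.511]
force: [-0.3, 0.2, -0.2]
grip_width: 0.0469
t 11.95 p [0.6538 0.0788 0.4124] -> [0.6535 0.0785 0.387 ] rotdeg [-0.1  0.3 -0.2] grasp [0.6536 0.0784 0.3344] w 0.0469 F [-0.3  0.2 -0.2]
[-0.   -0.    0.16] [-0.01  0.02 -0.01]
[-0.   -0.    0.16] [-0.01  0.02 -0.01]
[-0.   -0.    0.16] [-0.01  0.02 -0.01]
[-0.   -0.    0.16] [-0.01  0.02 -0.01]
[278.28544305 294.49434471]
[277.84171114 191.0402941 ]
```

View pics/w13.png

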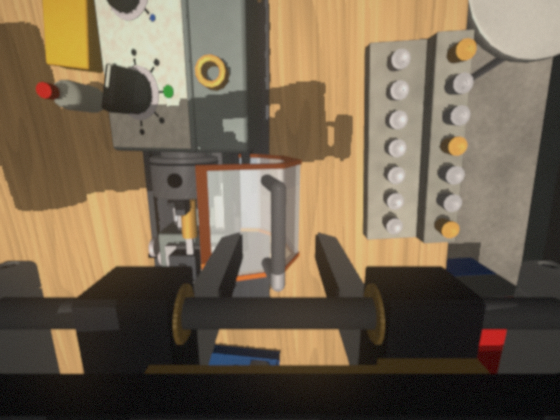

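View pics/s13.png

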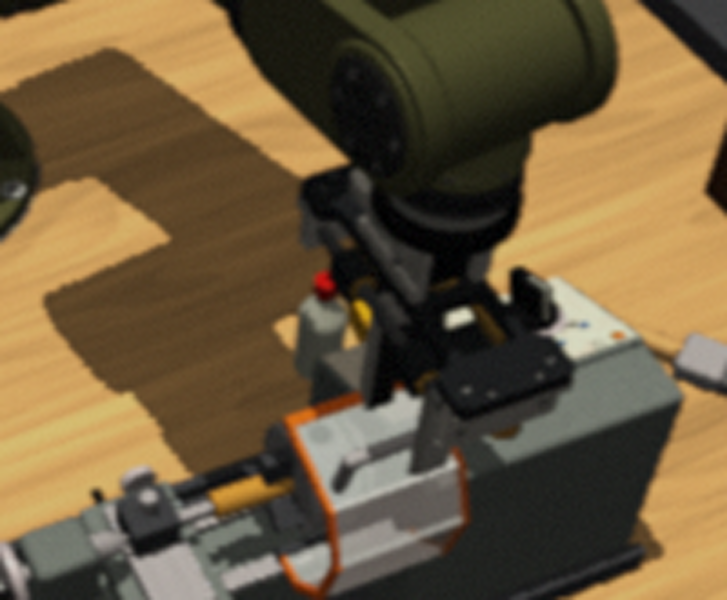

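```bash
python3 -m pendant '[{"rx":0,"ry":0,"rz":0,"tx":0.12,"ty":0,"tz":0.25,"grip":0},{"rx":0,"ry":0,"rz":0,"tx":0,"ty":0,"tz":0.25,"grip":0.3},{"rx":0,"ry":0,"rz":0,"tx":0,"ty":0,"tz":0.1,"grip":0.5},{"rx":0,"ry":0,"rz":0,"tx":0,"ty":0,"tz":0,"grip":0.7},{"rx":0,"ry":0,"rz":0,"tx":0,"ty":0,"tz":0,"grip":1},{"rx":0,"ry":0,"rz":0,"tx":0,"ty":0,"tz":0,"grip":1},{"rx":0,"ry":0,"rz":0,"tx":0,"ty":0,"tz":0,"grip":1},{"rx":0,"ry":0,"rz":0,"tx":0,"ty":0,"tz":0,"grip":1}]' 12
python3 -c "
from h import *
plan(P0,RG(0),4,0,8)
w=snap('wrist','w14');s=snap('scene');crop(s['pixels'],230,80,430,245,'s14')"
```

```text
time_s: 12.72
ee_pos: [0.6544, 0.0835, 0.3924]
eef_rot: [3.137, 0.004, 1.509]
force: [-0.9, 0.2, -3.4]
grip_width: 0.0097
t 12.72 p [0.6544 0.0835 0.3924] -> [0.6535 0.0785 0.387 ] rotdeg [ 0.3  0.2 -0.3] grasp [0.6548 0.0832 0.3144] w 0.0097 F [-0.9  0.2 -3.4]
[-0.03 -0.    0.03] [ 0.02  0.01 -0.02]
[-0.03 -0.    0.03] [ 0.02  0.01 -0.02]
[-0.03 -0.    0.03] [ 0.02  0.01 -0.02]
[-0.03 -0.    0.03] [ 0.02  0.01 -0.02]
```

View pics/w14.png

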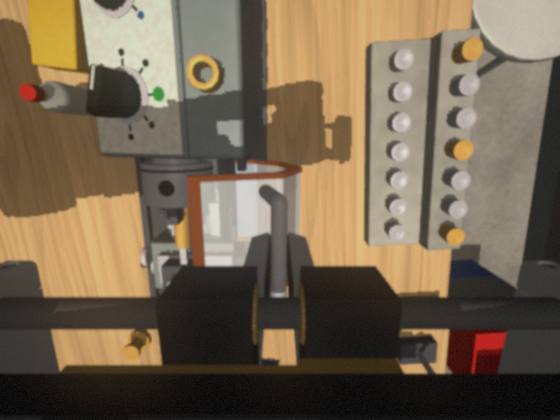

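View pics/s14.png

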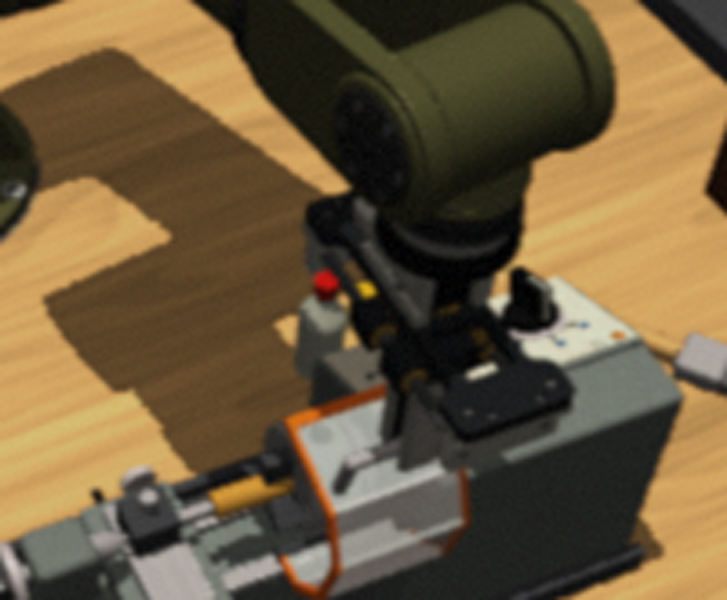

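```bash
cat >> h.py <<'E'
def rel(th): return np.array([-.165*np.cos(th)+.010*np.sin(th), .165*np.sin(th)+.010*np.cos(th)])
def arc(H,th0,th1,n,phi1,yc=None):
    o=ctrl.get_obs();p=np.array(o["ee_pos"]);R0=Ro.from_euler("xyz",o["eef_rot"]).as_matrix()
    g=p+R0[:,2]*.078; phi0=np.degrees(np.arctan2(R0[:,2]@LX,-R0[2,2]))
    print("t",round(o["time_s"],2),"grasp",g.round(4),"F",o["force"].round(1),"phi",phi0.round(1),"th est",(np.arctan2(g[2]-H[1],-(g[0]-H[0]))-np.arctan2(.010,.165)).round(3),"r",np.hypot(g[2]-H[1],g[0]-H[0]).round(4))
    poses=[]
    for k in range(n+1):
        th=th0+(th1-th0)*k/n; d=rel(th)-rel(th0); G=g+LX*d[0]+Z*d[1]
        if k==0: R=R0
        else: R=R0@Ro.from_rotvec(Ro.from_matrix(R0.T@RG(phi0+(phi1-phi0)*k/n)).as_rotvec()).as_matrix()
        poses.append((G-R[:,2]*.078,R))
    for (pa,Ra),(pb,Rb) in zip(poses,poses[1:]):
        print("t",(Ra.T@(pb-pa)/.04).round(2),"r",(np.degrees(Ro.from_matrix(Ra.T@Rb).as_rotvec())/4).round(2))
E
python3 -c "
from h import *
arc((.592,.158),1.9,1.4,5,3)"
```

```text
t 12.82 grasp [0.6548 0.0832 0.3144] F [-0.5  0.9 -1.3] phi 0.3 th est 1.892 r 0.1685
t [-0.01 -0.41 -0.14] r [-0.14  0.05 -0.08]
t [ 0.   -0.42 -0.1 ] r [-0.14  0.   -0.  ]
t [-0.   -0.43 -0.07] r [-0.14  0.    0.  ]
t [ 0.   -0.43 -0.03] r [-0.14 -0.   -0.  ]
t [-0.   -0.43  0.01] r [-0.14  0.    0.  ]
```

```bash
python3 -m pendant '[{"rx":0,"ry":0,"rz":0,"tx":0,"ty":-0.3,"tz":-0.1,"grip":1},{"rx":-0.1,"ry":0,"rz":0,"tx":0,"ty":-0.4,"tz":-0.1,"grip":1},{"rx":-0.1,"ry":0,"rz":0,"tx":0,"ty":-0.4,"tz":-0.07,"grip":1}]'
python3 -c "
from h import *
arc((.592,.158),1.7,1.0,7,8)"
```

```text
time_s: 13.07
ee_pos: [0.6114, 0.086, 0.401]
eef_rot: [3.122, 0.003, 1.509]
force: [3.5, 0.3, -8.6]
grip_width: 0.0094
t 13.07 grasp [0.6129 0.0857 0.323 ] F [ 3.5  0.3 -8.6] phi 1.1 th est 1.636 r 0.1663
t [-0.01 -0.44 -0.07] r [-0.25  0.05 -0.09]
t [ 0.   -0.45 -0.03] r [-0.25  0.   -0.  ]
t [-0.   -0.45  0.  ] r [-0.25 -0.    0.  ]
t [-0.   -0.44  0.04] r [-0.25  0.   -0.  ]
t [-0.   -0.44  0.07] r [-0.25 -0.    0.  ]
t [ 0.   -0.43  0.1 ] r [-0.25 -0.   -0.  ]
t [ 0.   -0.42  0.14] r [-0.25  0.   -0.  ]
```

```bash
python3 -m pendant '[{"rx":-0.25,"ry":0,"rz":0,"tx":0,"ty":-0.42,"tz":0.03,"grip":1},{"rx":-0.25,"ry":0,"rz":0,"tx":0,"ty":-0.42,"tz":0.06,"grip":1},{"rx":-0.25,"ry":0,"rz":0,"tx":0,"ty":-0.42,"tz":0.1,"grip":1},{"rx":-0.25,"ry":0,"rz":0,"tx":0,"ty":-0.42,"tz":0.13,"grip":1}]'
python3 -c "
from h import *
arc((.592,.158),1.27,.6,7,15)
s=snap('scene');crop(s['pixels'],230,80,430,245,'s15')"
```

```text
time_s: 13.4
ee_pos: [0.5438, 0.0902, 0.3913]
eef_rot: [3.033, 0.001, 1.508]
force: [1.2, -0.5, 8.4]
grip_width: 0.0092
t 13.4 grasp [0.5522 0.0897 0.3138] F [ 1.2 -0.5  8.4] phi 6.2 th est 1.26 r 0.1608
t [-0.01 -0.43  0.07] r [-0.31  0.02 -0.09]
t [ 0.   -0.43  0.1 ] r [-0.31 -0.    0.  ]
t [-0.   -0.42  0.13] r [-0.31  0.   -0.  ]
t [-0.   -0.41  0.15] r [-0.31 -0.    0.  ]
t [ 0.   -0.39  0.18] r [-0.31 -0.    0.  ]
t [ 0.   -0.38  0.21] r [-0.31  0.   -0.  ]
t [-0.   -0.36  0.23] r [-0.31 -0.    0.  ]
```

View pics/s15.png

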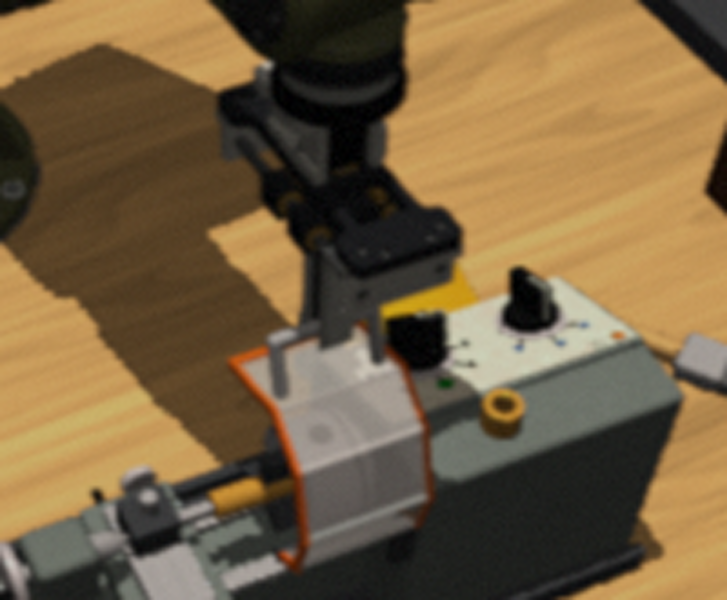

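```bash
python3 -m pendant '[{"rx":-0.3,"ry":0,"rz":0,"tx":-0.06,"ty":-0.43,"tz":0.04,"grip":1},{"rx":-0.3,"ry":0,"rz":0,"tx":-0.06,"ty":-0.43,"tz":0.1,"grip":1},{"rx":-0.3,"ry":0,"rz":0,"tx":-0.06,"ty":-0.42,"tz":0.13,"grip":1},{"rx":-0.3,"ry":0,"rz":0,"tx":-0.06,"ty":-0.41,"tz":0.15,"grip":1}]'
python3 -c "
from h import *
arc((.592,.158),.87,.2,7,25)"
```

```text
time_s: 13.78
ee_pos: [0.4761, 0.0871, 0.362]
eef_rot: [2.941, -0.006, 1.511]
force: [15.7, 2.9, -15.1]
grip_width: 0.0096
t 13.78 grasp [0.4917 0.0867 0.2856] F [ 15.7   2.9 -15.1] phi 11.5 th est 0.844 r 0.1623
t [ 0.01 -0.42  0.19] r [-0.48 -0.07 -0.07]
t [-0.   -0.4   0.21] r [-0.48  0.    0.  ]
t [-0.   -0.39  0.23] r [-0.48  0.   -0.  ]
t [ 0.   -0.37  0.25] r [-0.48 -0.    0.  ]
t [ 0.   -0.36  0.27] r [-0.48  0.   -0.  ]
t [-0.   -0.34  0.28] r [-0.48  0.    0.  ]
t [ 0.   -0.32  0.3 ] r [-0.48  0.   -0.  ]
```

```bash
python3 -m pendant '[{"rx":-0.3,"ry":0,"rz":0,"tx":-0.03,"ty":-0.2,"tz":0.3,"grip":1},{"rx":-0.4,"ry":0,"rz":0,"tx":-0.03,"ty":-0.33,"tz":0.28,"grip":1},{"rx":-0.4,"ry":0,"rz":0,"tx":-0.03,"ty":-0.32,"tz":0.29,"grip":1}]'
python3 -c "
from h import *
arc((.592,.158),.6,.0,6,22)
s=snap('scene');crop(s['pixels'],230,80,430,245,'s16')"
```

```text
time_s: 14.03
ee_pos: [0.4476, 0.0863, 0.3234]
eef_rot: [2.857, -0.01, 1.512]
force: [-17.6, 3.3, 13.9]
grip_width: 0.0093
t 14.03 grasp [0.4695 0.0858 0.2485] F [-17.6   3.3  13.9] phi 16.3 th est 0.576 r 0.1523
t [ 0.01 -0.35  0.26] r [-0.24 -0.12 -0.08]
t [ 0.   -0.33  0.28] r [-0.24 -0.    0.  ]
t [-0.   -0.31  0.31] r [-0.24  0.    0.  ]
t [ 0.   -0.28  0.33] r [-0.24  0.   -0.  ]
t [ 0.   -0.25  0.35] r [-0.24  0.    0.  ]
t [-0.   -0.22  0.37] r [-0.24 -0.    0.  ]
```

View pics/s16.png

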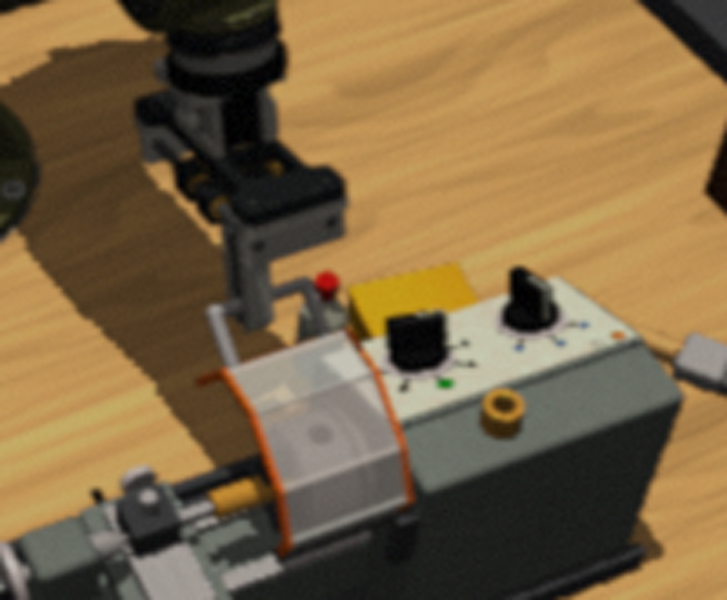

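```bash
python3 -m pendant '[{"rx":-0.2,"ry":0,"rz":0,"tx":-0.03,"ty":-0.35,"tz":0.22,"grip":1},{"rx":-0.2,"ry":0,"rz":0,"tx":-0.03,"ty":-0.23,"tz":0.33,"grip":1}]'
python3 -c "
from h import *
arc((.6025,.158),.4,-.1,5,22)"
```

```text
time_s: 14.25
ee_pos: [0.4297, 0.0856, 0.2946]
eef_rot: [2.824, -0.011, 1.513]
force: [-25.0, 1.3, 12.0]
grip_width: 0.0095
t 14.25 grasp [0.4541 0.085  0.2205] F [-25.    1.3  12. ] phi 18.2 th est 0.338 r 0.161
t [ 0.01 -0.3   0.31] r [-0.19 -0.14 -0.08]
t [ 0.   -0.27  0.33] r [-0.19  0.    0.  ]
t [-0.   -0.24  0.35] r [-0.19  0.   -0.  ]
t [ 0.   -0.21  0.37] r [-0.19  0.    0.  ]
t [-0.   -0.18  0.38] r [-0.19 -0.   -0.  ]
```

```bash
python3 -m pendant '[{"rx":0,"ry":0,"rz":0,"tx":0,"ty":-0.2,"tz":0.0,"grip":1},{"rx":-0.1,"ry":0,"rz":0,"tx":0,"ty":-0.25,"tz":0.25,"grip":1},{"rx":-0.1,"ry":0,"rz":0,"tx":0,"ty":-0.22,"tz":0.33,"grip":1}]'
python3 -c "
from h import *
arc((.6025,.158),.2,-.1,3,22)"
```

```text
time_s: 14.5
ee_pos: [0.414, 0.0865, 0.2659]
eef_rot: [2.793, -0.012, 1.513]
force: [-14.7, -1.4, 4.1]
grip_width: 0.0094
t 14.5 grasp [0.4407 0.0858 0.1926] F [-14.7  -1.4   4.1] phi 20.0 th est 0.15 r 0.1655
t [ 0.02 -0.24  0.35] r [-0.17 -0.15 -0.08]
t [ 0.   -0.21  0.37] r [-0.17  0.   -0.  ]
t [-0.   -0.18  0.38] r [-0.17  0.   -0.  ]
```

```bash
python3 -m pendant '[{"rx":0,"ry":0,"rz":0,"tx":0,"ty":-0.25,"tz":0.3,"grip":1},{"rx":0,"ry":0,"rz":0,"tx":0,"ty":-0.17,"tz":0.33,"grip":1}]'
python3 -c "
from h import *
arc((.6025,.158),.2,-.1,1,22)
s=snap('scene');crop(s['pixels'],230,80,430,245,'s17')"
```

```text
time_s: 14.67
ee_pos: [0.4087, 0.087, 0.2381]
eef_rot: [2.781, -0.013, 1.514]
force: [0.3, -2.5, 1.5]
grip_width: 0.0097
t 14.67 grasp [0.4362 0.0863 0.1651] F [ 0.3 -2.5  1.5] phi 20.6 th est -0.018 r 0.1664
t [ 0.01 -0.61  1.1 ] r [-0.34 -0.16 -0.09]
```

View pics/s17.png

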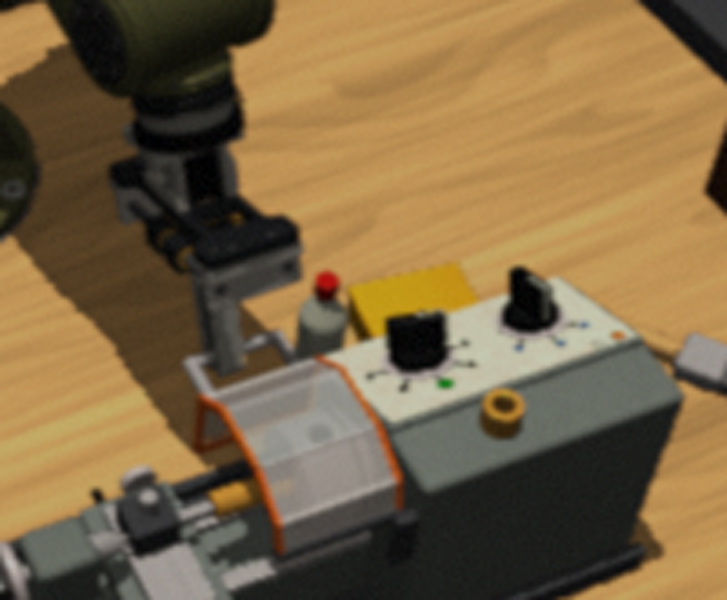

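```bash
python3 -m pendant '[{"rx":0,"ry":0,"rz":0,"tx":0,"ty":-0.08,"tz":0.25,"grip":1},{"rx":0,"ry":0,"rz":0,"tx":0,"ty":-0.08,"tz":0.25,"grip":1},{"rx":0,"ry":0,"rz":0,"tx":0,"ty":0,"tz":0,"grip":1}]'
python3 -c "
from h import *
arc((.6025,.158),.2,-.1,1,22)
s=snap('scene');crop(s['pixels'],230,80,430,245,'s18')"
```

```text
time_s: 14.97
ee_pos: [0.4144, 0.0876, 0.2207]
eef_rot: [2.762, -0.016, 1.514]
force: [-6.3, -1.0, -2.2]
grip_width: 0.0095
t 14.97 grasp [0.4433 0.0872 0.1483] F [-6.3 -1.  -2.2] phi 21.8 th est -0.122 r 0.1595
t [ 0.01 -0.59  1.09] r [-0.06 -0.21 -0.09]
```

View pics/s18.png

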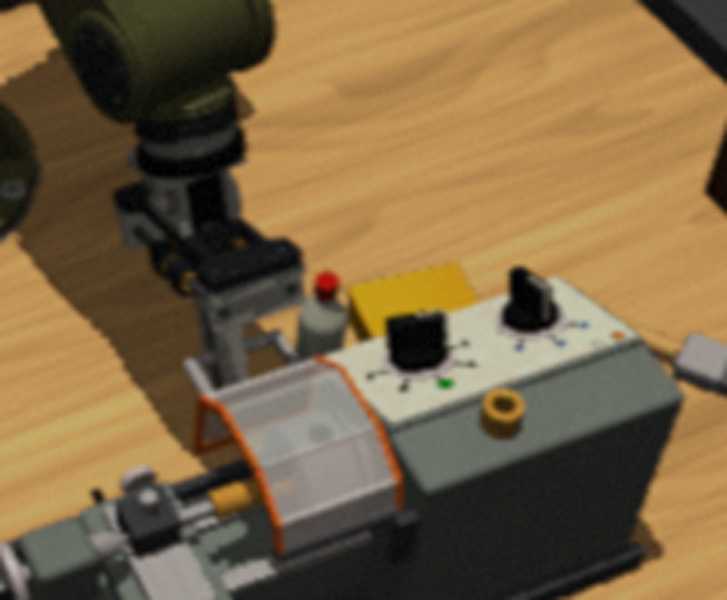

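```bash
python3 -m pendant '[{"rx":0,"ry":0,"rz":0,"tx":0,"ty":0,"tz":0,"grip":0.75},{"rx":0,"ry":0,"rz":0,"tx":0,"ty":0,"tz":0,"grip":0.6},{"rx":0,"ry":0,"rz":0,"tx":0,"ty":0,"tz":0,"grip":0.55}]'
python3 -m pendant '[{"rx":0,"ry":0,"rz":0,"tx":0,"ty":0,"tz":-0.3,"grip":0.55},{"rx":0,"ry":0,"rz":0,"tx":0,"ty":0,"tz":-0.5,"grip":0.55},{"rx":0,"ry":0,"rz":0,"tx":0,"ty":0,"tz":-0.7,"grip":0.5},{"rx":0,"ry":0,"rz":0,"tx":0,"ty":0,"tz":-0.7,"grip":0.3},{"rx":0,"ry":0,"rz":0,"tx":0,"ty":0,"tz":-0.7,"grip":0.2}]'
python3 -c "
from h import *
print(ctrl.get_obs()['qpos'].round(2),ctrl.get_obs()['eef_rot'])
s=snap('scene','s19f');crop(s['pixels'],210,130,390,265,'s19');t=snap('top','t19f');crop(t['pixels'],170,130,310,235,'t19');w=snap('wrist','w19')"
```

```text
time_s: 15.27
ee_pos: [0.4144, 0.0877, 0.2219]
eef_rot: [2.762, -0.016, 1.514]
force: [-0.6, 0.3, -0.7]
grip_width: 0.0202
time_s: 15.68
ee_pos: [0.3689, 0.088, 0.329]
eef_rot: [2.773, -0.014, 1.514]
force: [0.1, -0.7, -0.1]
grip_width: 0.0335
[ 0.17 -0.26  2.06 -0.08  0.98  0.26] [ 2.77320675 -0.01417993  1.51360833]
```

View pics/s19.png

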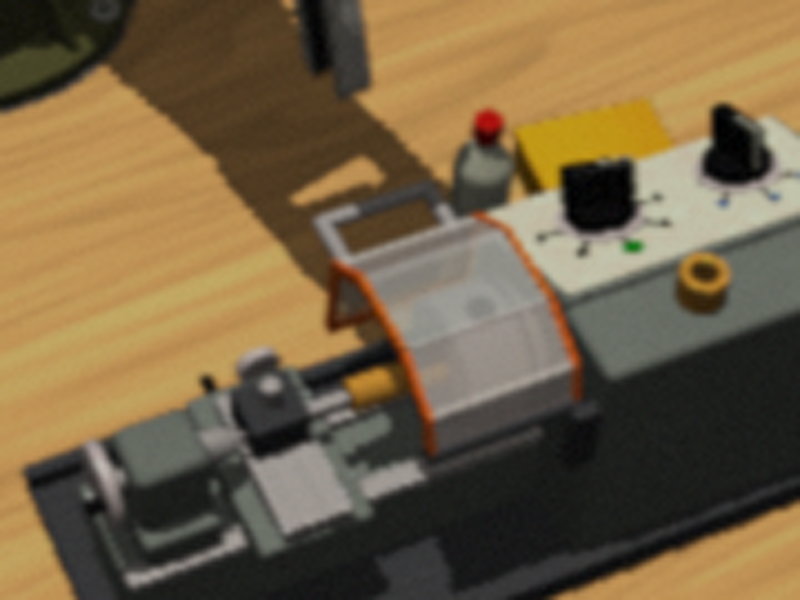

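View pics/t19.png

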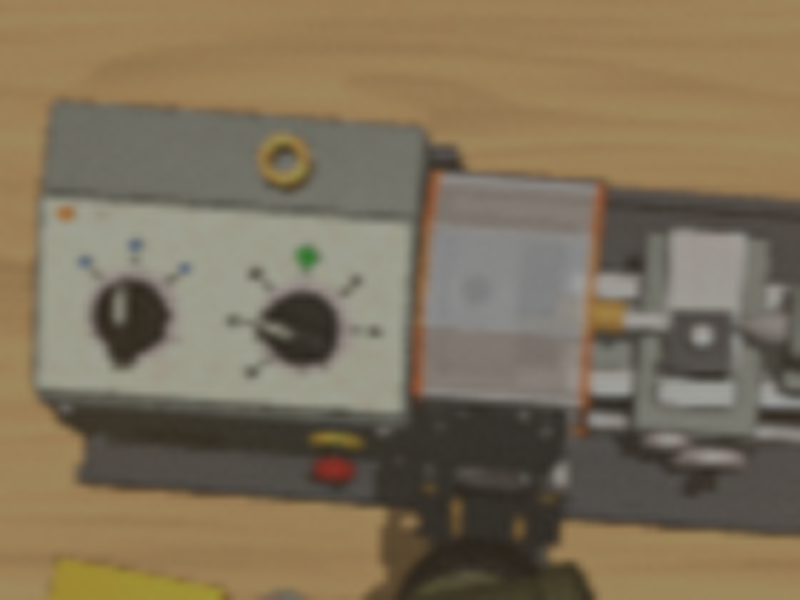

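View pics/w19.png

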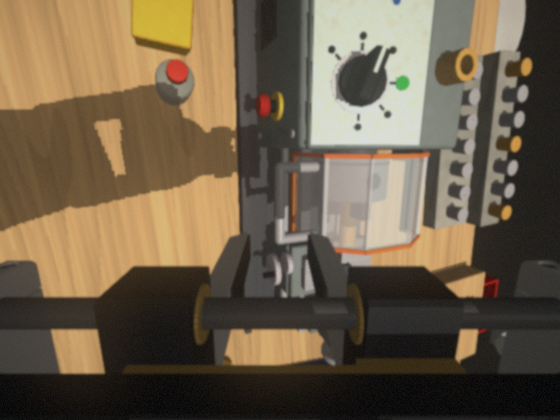

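```bash
python3 - <<'E'
from h import *
w=snap("wrist");t=snap("top");s=snap("scene")
S=lambda x,y:(210+x/4.4444,130+y/4.4444);T=lambda x,y:(170+x/5.714,130+y/5.714)
print("knob",*multi([(w,(359.8,81.2)),(t,T(303.2,326)),(s,S(599,218))]))
print("knob ts",*multi([(t,T(303.2,326)),(s,S(599,218))]))
print("green",*multi([(w,(402.5,83)),(t,T(307,257)),(s,S(633,246))]))
print("i1",*multi([(w,(363,35)),(t,T(233,320)),(s,S(658,198))]))
print("i5",*multi([(w,(358,127)),(t,T(375,331)),(s,S(540,238))]))
print("bar +y",*multi([(w,(284,166)),(s,S(430,190))]))
print("bar -y",*multi([(w,(282,240)),(s,S(320,222))]))
crop(w["pixels"],240,0,480,180,"w19z")
print(ctrl.get_obs()["ee_pos"])
E
```

```text
knob [0.515901   0.19962529 0.17293601] [[-0.9, 2.6], [-0.7, -0.3], [-0.1, -0.2]]
knob ts [0.51566232 0.19869941 0.17223863] [[-0.3, -0.2], [-0.4, 0.1]]
green [0.55111563 0.1966774  0.1870636 ] [[-1.0, 1.6], [-0.6, -0.4], [-0.4, -0.2]]
i1 [0.51885857 0.23736542 0.17338433] [[-0.6, 1.9], [-0.6, -0.3], [-0.4, -0.1]]
i5 [0.51362311 0.1607317  0.17366105] [[-1.1, 1.9], [-0.6, -0.4], [-0.2, -0.1]]
bar +y [0.4443014  0.13101298 0.15976521] [[-0.5, 1.1], [0.4, -0.0]]
bar -y [0.43755151 0.06120453 0.16093834] [[-0.6, 1.1], [0.4, 0.1]]
[0.36975815 0.08798606 0.32702664]
```

View pics/w19z.png

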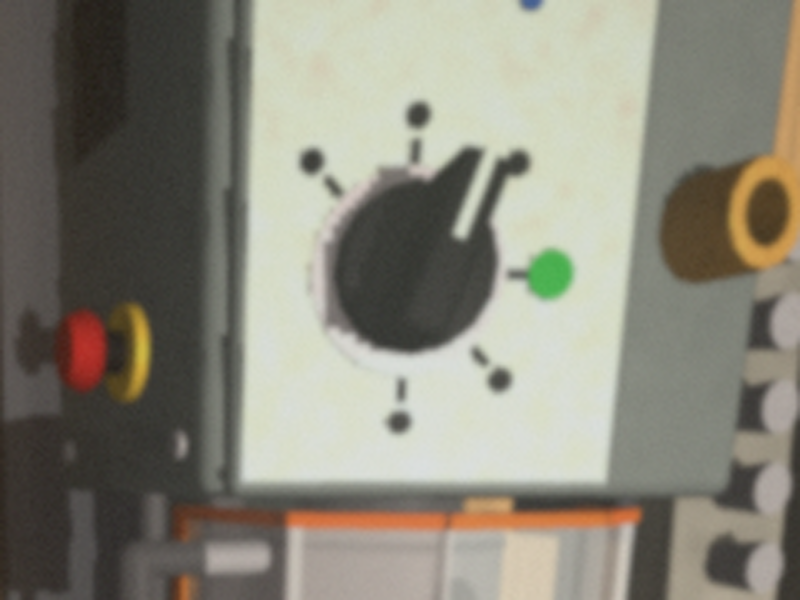

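```bash
cat >> h.py <<'E'
LY=np.radians(-3.8); LX=np.array([np.cos(LY),np.sin(LY),0]);LYv=np.array([-np.sin(LY),np.cos(LY),0])
N=-np.sin(np.radians(20))*LX+np.cos(np.radians(20))*Z; UP=np.cos(np.radians(20))*LX+np.sin(np.radians(20))*Z
PC=np.array([.5155,.1992,.1725]); K=PC+.025*N
def RS(al): # jaws so that bar points al deg CCW (towards +y) from up-slope; tool x along bar
    a=np.radians(al); bx=np.cos(a)*UP+np.sin(a)*LYv; return mk(-N,np.cross(-N,bx))
E
python3 -c "
from h import *
plan(K,RS(90),8,.08,8)"
```

```text
t 15.98 p [0.3698 0.088  0.327 ] -> [0.453  0.2033 0.3445] rotdeg [ 1.1 -0.9  0.2] grasp [0.3978 0.0874 0.2542] w 0.0376 F [-0.5 -0.1  1.2]
[0.38 0.24 0.04] [ 0.03 -0.03  0.01]
[0.38 0.24 0.04] [ 0.03 -0.03  0.01]
[0.38 0.24 0.04] [ 0.03 -0.03  0.01]
[0.38 0.24 0.04] [ 0.03 -0.03  0.01]
[0.38 0.24 0.03] [ 0.03 -0.03  0.01]
[0.38 0.24 0.03] [ 0.03 -0.03  0.01]
[0.38 0.24 0.03] [ 0.03 -0.03  0.01]
[0.38 0.24 0.03] [ 0.03 -0.03  0.01]
```

```bash
python3 -m pendant '[{"rx":0,"ry":0,"rz":0,"tx":0.2,"ty":0.2,"tz":-0.3,"grip":0.2},{"rx":0,"ry":0,"rz":0,"tx":0.38,"ty":0.28,"tz":-0.2,"grip":0.2},{"rx":0,"ry":0,"rz":0,"tx":0.38,"ty":0.28,"tz":0,"grip":0.2},{"rx":0,"ry":0,"rz":0,"tx":0.38,"ty":0.28,"tz":0,"grip":0.2},{"rx":0,"ry":0,"rz":0,"tx":0.3,"ty":0.28,"tz":0,"grip":0.2},{"rx":0,"ry":0,"rz":0,"tx":0,"ty":0,"tz":0,"grip":0.2}]'
python3 -c "
from h import *
plan(K,RS(90),4,.08,1)
w=snap('wrist','w20');crop(w['pixels'],150,50,400,237,'w20z')"
```

```text
time_s: 16.48
ee_pos: [0.4179, 0.1526, 0.3589]
eef_rot: [2.787, -0.01, 1.511]
force: [0.4, 0.1, 0.4]
grip_width: 0.0373
t 16.48 p [0.4179 0.1526 0.3589] -> [0.453  0.2033 0.3445] rotdeg [ 0.3 -0.7  0.1] grasp [0.445  0.1517 0.2858] w 0.0373 F [0.4 0.1 0.4]
[0.33 0.16 0.16] [ 0.02 -0.04  0.01]
```

View pics/w20.png

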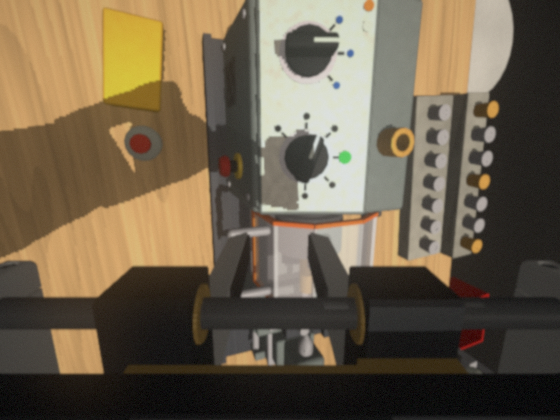

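View pics/w20z.png

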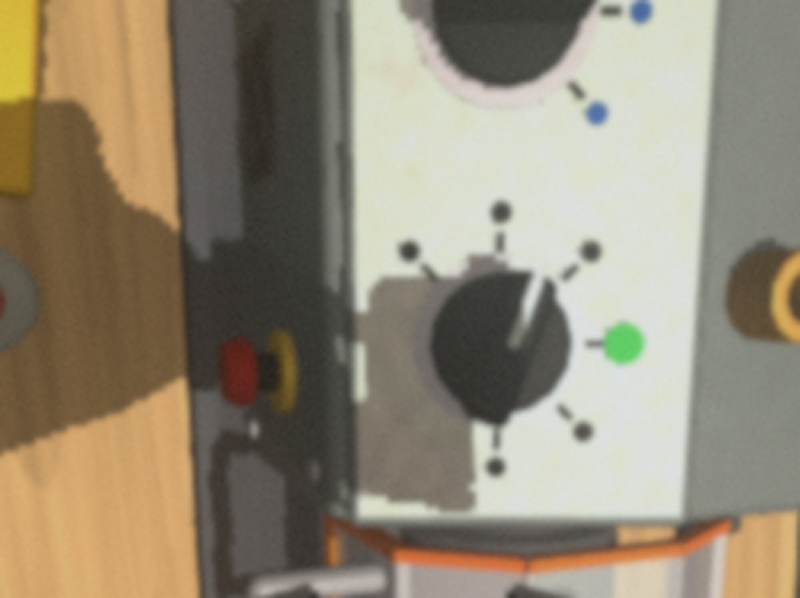

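```bash
python3 -c "
from h import *
w=snap('wrist')
print(proj(w,PC),proj(w,PC+.037*N))
o,d=ray(w,305.3,156.5); s=((PC-o)@N)/(d@N); print(o+s*d)
plan(K,RS(73),6,.05,6)"
```

```text
[303.81395875 157.60777464] [307.65384078 160.06056417]
[0.51691094 0.20018006 0.17298877]
t 16.58 p [0.4165 0.1513 0.3582] -> [0.4633 0.2027 0.3163] rotdeg [ 0.2 -0.6 17.1] grasp [0.4435 0.1504 0.2851] w 0.0377 F [-0.9 -0.4  0.1]
[0.22 0.11 0.23] [ 0.01 -0.03  0.71]
[0.23 0.1  0.23] [ 0.01 -0.03  0.71]
[0.23 0.09 0.23] [ 0.01 -0.03  0.71]
[0.24 0.07 0.23] [ 0.01 -0.03  0.71]
[0.24 0.06 0.23] [ 0.01 -0.03  0.71]
[0.25 0.05 0.23] [ 0.01 -0.03  0.71]
```

```bash
sed -i 's/PC=np.array(\[.5155,.1992,.1725\])/PC=np.array([.5162,.1997,.1727])/' h.py
python3 -m pendant '[{"rx":0,"ry":0,"rz":0.7,"tx":0.23,"ty":0.12,"tz":0.1,"grip":0.2},{"rx":0,"ry":0,"rz":0.7,"tx":0.25,"ty":0.11,"tz":0.2,"grip":0.2},{"rx":0,"ry":0,"rz":0.7,"tx":0.25,"ty":0.1,"tz":0.25,"grip":0.2},{"rx":0,"ry":0,"rz":0.7,"tx":0.25,"ty":0.08,"tz":0.25,"grip":0.2},{"rx":0,"ry":0,"rz":0.7,"tx":0.25,"ty":0.07,"tz":0.25,"grip":0.2},{"rx":0,"ry":0,"rz":0.7,"tx":0.25,"ty":0.06,"tz":0.25,"grip":0.2},{"rx":0,"ry":0,"rz":0,"tx":0,"ty":0,"tz":0,"grip":0.2}]'
python3 -c "
from h import *
plan(K,RS(73),4,.0,4)
w=snap('wrist','w21');print(proj(w,K),proj(w,K+.012*N),proj(w,PC))"
```

```text
time_s: 17.17
ee_pos: [0.4633, 0.2014, 0.3137]
eef_rot: [2.811, -0.109, 1.217]
force: [-0.5, -0.4, 0.1]
grip_width: 0.0374
t 17.17 p [0.4633 0.2014 0.3137] -> [0.481  0.202  0.2695] rotdeg [-0.2 -0.3 -0.6] grasp [0.4898 0.2002 0.2403] w 0.0374 F [-0.5 -0.4  0.1]
[0.01 0.01 0.3 ] [-0.01 -0.02 -0.04]
[0.01 0.01 0.3 ] [-0.01 -0.02 -0.04]
[0.01 0.01 0.3 ] [-0.01 -0.02 -0.04]
[0.01 0.01 0.3 ] [-0.01 -0.02 -0.04]
[280.82676869 232.81899106] [280.89153029 238.1285116 ] [280.71186495 223.39853631]
```

View pics/w21.png

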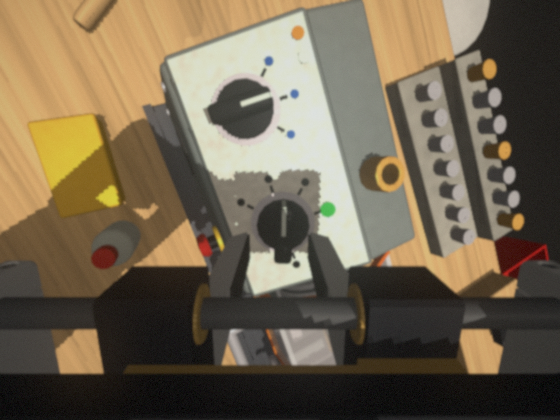

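```bash
python3 -m pendant '[{"rx":0,"ry":0,"rz":0,"tx":0.02,"ty":0.05,"tz":0.3,"grip":0.2},{"rx":0,"ry":0,"rz":0,"tx":0,"ty":0.02,"tz":0.35,"grip":0.2},{"rx":0,"ry":0,"rz":0,"tx":0,"ty":0,"tz":0.3,"grip":0.2},{"rx":0,"ry":0,"rz":0,"tx":0,"ty":0,"tz":0.2,"grip":0.3},{"rx":0,"ry":0,"rz":0,"tx":0,"ty":0,"tz":0,"grip":0.4}]'
python3 -c "
from h import *
plan(K,RS(73),1,.0,4)
w=snap('wrist','w22')"
```

```text
time_s: 17.63
ee_pos: [0.4804, 0.1976, 0.2773]
eef_rot: [2.804, -0.112, 1.227]
force: [-5.3, -2.2, 6.6]
grip_width: 0.0317
t 17.63 p [0.4804 0.1976 0.2773] -> [0.481  0.202  0.2695] rotdeg [ 0.1 -0.7 -0.1] grasp [0.5075 0.1966 0.2041] w 0.0317 F [-5.3 -2.2  6.6]
[ 0.09 -0.09  0.19] [ 0.03 -0.16 -0.03]
```

View pics/w22.png

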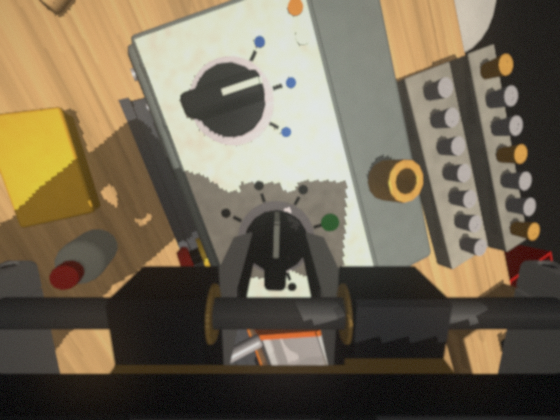

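```bash
python3 -m pendant '[{"rx":0,"ry":0,"rz":0,"tx":0.05,"ty":-0.04,"tz":-0.06,"grip":0.4},{"rx":0,"ry":0,"rz":0,"tx":0,"ty":0,"tz":0,"grip":0.5},{"rx":0,"ry":0,"rz":0,"tx":0,"ty":0,"tz":0,"grip":0.7},{"rx":0,"ry":0,"rz":0,"tx":0,"ty":0,"tz":0,"grip":1},{"rx":0,"ry":0,"rz":0,"tx":0,"ty":0,"tz":0,"grip":1},{"rx":0,"ry":0,"rz":0,"tx":0,"ty":0,"tz":0,"grip":1},{"rx":0,"ry":0,"rz":0,"tx":0,"ty":0,"tz":0,"grip":1}]' 25
python3 -c "
from h import *
plan(K,RS(73),1,.0,4)
print(ctrl.get_obs()['moment'],ctrl.get_obs()['qpos'].round(2))
w=snap('wrist','w23')"
```

```text
time_s: 18.27
ee_pos: [0.4778, 0.1982, 0.2795]
eef_rot: [2.803, -0.112, 1.231]
force: [-2.9, 0.6, 2.3]
grip_width: 0.0129
t 18.27 p [0.4778 0.1982 0.2795] -> [0.481  0.202  0.2695] rotdeg [ 0.2 -0.8  0.1] grasp [0.5049 0.1973 0.2064] w 0.0129 F [-2.9  0.6  2.3]
[ 0.09 -0.04  0.26] [ 0.04 -0.19  0.02]
[0.24906936 0.26665937 0.20215417] [ 0.37  0.14  1.8  -0.18  0.88  0.82]
```

View pics/w23.png

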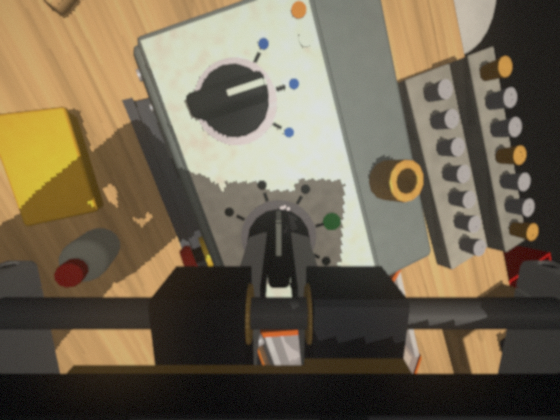

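```bash
python3 -m pendant '[{"rx":0,"ry":0,"rz":0.9,"tx":0,"ty":0,"tz":0,"grip":1},{"rx":0,"ry":0,"rz":1,"tx":0,"ty":0,"tz":0,"grip":1},{"rx":0,"ry":0,"rz":1,"tx":0,"ty":0,"tz":0,"grip":1},{"rx":0,"ry":0,"rz":1,"tx":0,"ty":0,"tz":0,"grip":1},{"rx":0,"ry":0,"rz":1,"tx":0,"ty":0,"tz":0,"grip":1},{"rx":0,"ry":0,"rz":1,"tx":0,"ty":0,"tz":0,"grip":1}]' 30
python3 -c "
from h import *
plan(K+.01*N,RS(0),10,.0,1)
print(ctrl.get_obs()['moment'])
w=snap('wrist','w24')"
```

```text
time_s: 18.82
ee_pos: [0.4773, 0.1985, 0.2793]
eef_rot: [2.879, -0.241, 0.817]
force: [-4.1, 3.3, 4.7]
grip_width: 0.0126
t 18.82 p [0.4773 0.1985 0.2793] -> [0.4776 0.2023 0.2789] rotdeg [-0.6 -0.6 48.6] grasp [0.5043 0.1977 0.2062] w 0.0126 F [-4.1  3.3  4.7]
[ 0.01 -0.01  0.  ] [-0.01 -0.01  1.22]
[0.33920296 0.48891455 0.11146108]
```

View pics/w24.png

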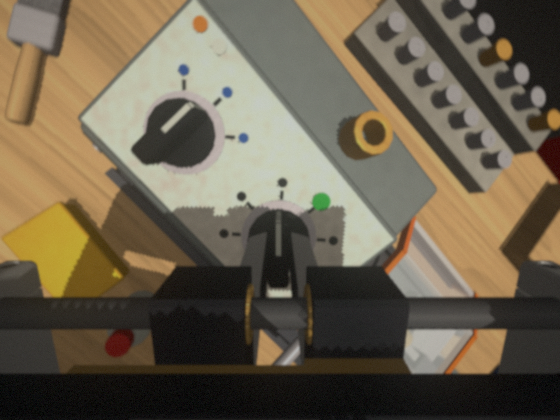

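```bash
python3 -m pendant '[{"rx":0,"ry":0,"rz":1,"tx":0,"ty":0,"tz":0,"grip":1},{"rx":0,"ry":0,"rz":1,"tx":0,"ty":0,"tz":0,"grip":1},{"rx":0,"ry":0,"rz":1,"tx":0,"ty":0,"tz":0,"grip":1},{"rx":0,"ry":0,"rz":1,"tx":0,"ty":0,"tz":0,"grip":1},{"rx":0,"ry":0,"rz":1,"tx":0,"ty":0,"tz":0,"grip":1},{"rx":0,"ry":0,"rz":1,"tx":0,"ty":0,"tz":0,"grip":1},{"rx":0,"ry":0,"rz":1,"tx":0,"ty":0,"tz":0,"grip":1},{"rx":0,"ry":0,"rz":1,"tx":0,"ty":0,"tz":0,"grip":1}]' 30
python3 -c "
from h import *
plan(K+.01*N,RS(0),10,.0,1)
print(ctrl.get_obs()['moment'])"
```

```text
time_s: 19.53
ee_pos: [0.4768, 0.1993, 0.2791]
eef_rot: [3.055, -0.343, 0.23]
force: [-3.2, 3.5, 4.4]
grip_width: 0.0129
t 19.53 p [0.4768 0.1993 0.2791] -> [0.4776 0.2023 0.2789] rotdeg [-0.8 -0.4 15.9] grasp [0.5038 0.1986 0.2059] w 0.0129 F [-3.2  3.5  4.4]
[ 0.   -0.01  0.  ] [-0.02 -0.01  0.4 ]
[0.27448925 0.4225289  0.12557488]
```

```bash
python3 -m pendant '[{"rx":0,"ry":0,"rz":1,"tx":0,"ty":0,"tz":0,"grip":1},{"rx":0,"ry":0,"rz":1,"tx":0,"ty":0,"tz":0,"grip":1},{"rx":0,"ry":0,"rz":1,"tx":0,"ty":0,"tz":0,"grip":1},{"rx":0,"ry":0,"rz":0.8,"tx":0,"ty":0,"tz":0,"grip":1},{"rx":0,"ry":0,"rz":0,"tx":0,"ty":0,"tz":0,"grip":1}]' 30
python3 -c "
from h import *
plan(K+.01*N,RS(0),10,.0,1)
print(ctrl.get_obs()['moment'])
w=snap('wrist','w25')"
```

```text
time_s: 19.95
ee_pos: [0.4767, 0.1998, 0.279]
eef_rot: [-3.128, -0.354, -0.06]
force: [-2.9, 4.1, 3.5]
grip_width: 0.0126
t 19.95 p [0.4767 0.1998 0.279 ] -> [0.4776 0.2023 0.2789] rotdeg [-0.9 -0.3  0.4] grasp [0.5038 0.1992 0.2059] w 0.0126 F [-2.9  4.1  3.5]
[ 0.   -0.01  0.  ] [-0.02 -0.01  0.01]
[ 0.04428214  0.23902037 -0.07498448]
```

View pics/w25.png

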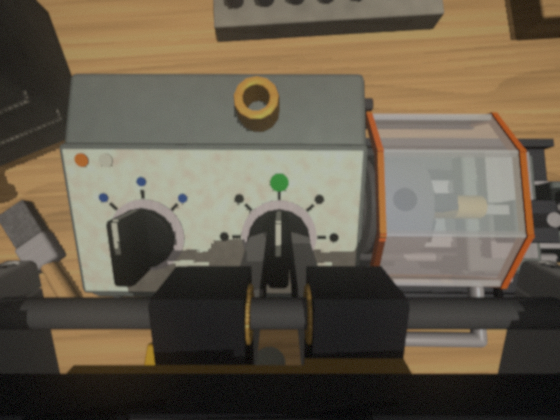

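```bash
python3 -m pendant '[{"rx":0,"ry":0,"rz":0,"tx":0,"ty":0,"tz":0,"grip":0.6},{"rx":0,"ry":0,"rz":0,"tx":0,"ty":0,"tz":0,"grip":0.4},{"rx":0,"ry":0,"rz":0,"tx":0,"ty":0,"tz":0,"grip":0.3},{"rx":0,"ry":0,"rz":0,"tx":0,"ty":0,"tz":-0.2,"grip":0.3},{"rx":0,"ry":0,"rz":0,"tx":0,"ty":0,"tz":-0.5,"grip":0.3},{"rx":0,"ry":0,"rz":0,"tx":0,"ty":0,"tz":-0.7,"grip":0.3},{"rx":0,"ry":0,"rz":0,"tx":0,"ty":0,"tz":-0.8,"grip":0.3},{"rx":0,"ry":0,"rz":0,"tx":0,"ty":0,"tz":-0.8,"grip":0.3}]' 30
python3 -m pendant '[{"rx":0,"ry":0,"rz":0,"tx":0,"ty":0,"tz":-0.8,"grip":0.3},{"rx":0,"ry":0,"rz":0,"tx":-0.3,"ty":0,"tz":-0.8,"grip":0.3},{"rx":0,"ry":0,"rz":0,"tx":-0.3,"ty":0,"tz":-0.5,"grip":0.3},{"rx":0,"ry":0,"rz":0,"tx":0,"ty":0,"tz":0,"grip":0.3}]'
python3 -c "
from h import *
w=snap('wrist','w26');t=snap('top');s=snap('scene');crop(t['pixels'],170,120,430,250,'t26');crop(s['pixels'],100,130,430,345,'s26')
crop(w['pixels'],80,20,560,300,'w26z')"
```

```text
time_s: 20.67
ee_pos: [0.4335, 0.1989, 0.3894]
eef_rot: [3.141, -0.34, -0.043]
force: [-0.6, 0.3, 0.3]
grip_width: 0.0329
time_s: 21.0
ee_pos: [0.3781, 0.1999, 0.4721]
eef_rot: [-3.138, -0.349, -0.042]
force: [0.9, 0.6, 0.5]
grip_width: 0.0329
```

View pics/w26.png

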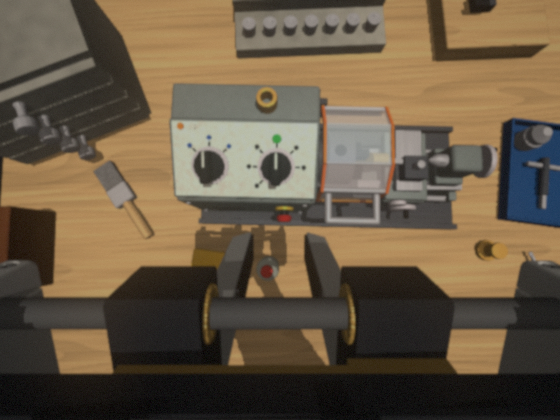

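View pics/t26.png

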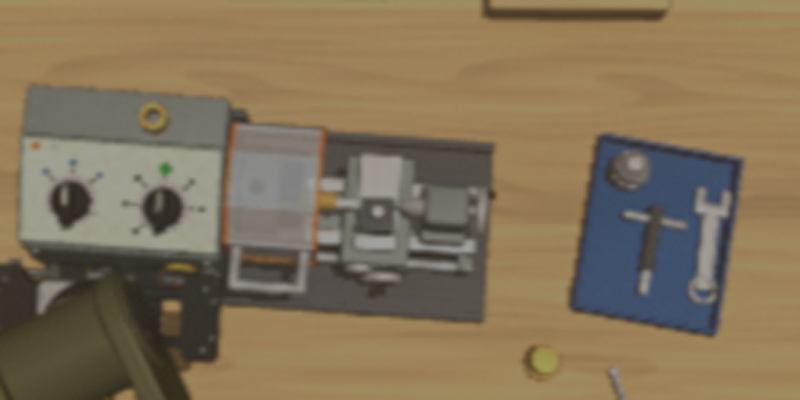

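View pics/s26.png

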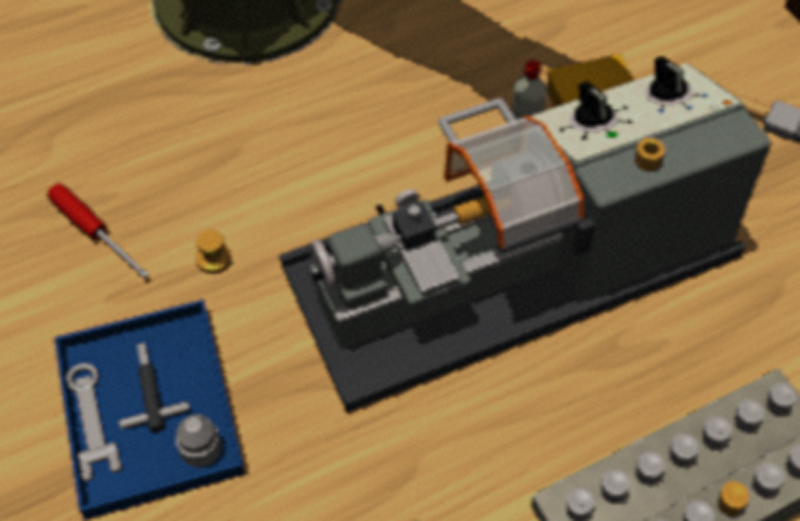

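```bash
python3 -c "
from h import *
w=cv2.imread('pics/w26.png');crop(w,170,120,420,230,'w26z')"
```

```text
(no output)
```

View pics/w26z.png

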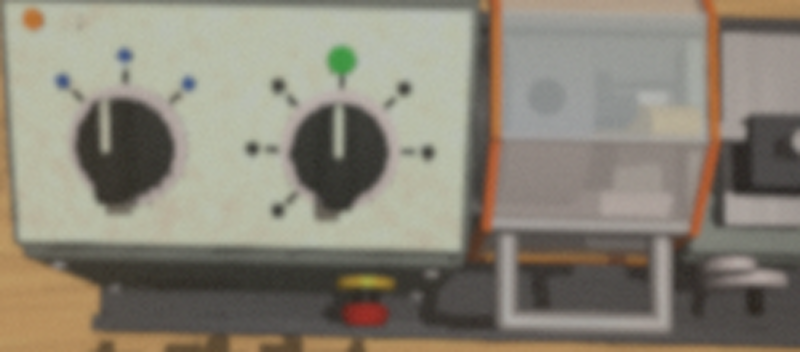

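```bash
python3 -c "
from h import *
w=snap('wrist');t=snap('top');s=snap('scene')
for n,a,b,c in [('+y',(502,322),(233,283),(512,103)),('-y',(667,322),(303,290),(443,123))]:
  print(n,*multi([(w,(170+a[0]/3.2,120+a[1]/3.2)),(t,(170+b[0]/3.077,120+b[1]/3.077)),(s,(100+c[0]/2.424,130+c[1]/2.424))]))
# key in tray
T=lambda x,y:(170+x/3.077,120+y/3.077)
for p in [(653,210),(643,290)]:
  q=onz(t,*T(*p),.014);print('key',q.round(3),((q-TC)@EX).round(3),((q-TC)@EY).round(3))
q=onz(w,0,0,0)
o=ctrl.get_obs();print(o['time_s'],o['force'])"
```

```text
+y [0.44279744 0.13364359 0.15782784] [[-1.5, -1.6], [-1.9, -0.8], [-3.5, -0.0]]
-y [0.43628986 0.05968241 0.15728698] [[-0.3, 0.8], [-0.7, -0.8], [-1.1, 0.1]]
key [ 0.547 -0.323  0.014] 0.027 0.008
key [ 0.457 -0.31   0.014] -0.063 0.005
21.3 [-0.42000027 -0.18508737  0.49709471]
```

```bash
python3 -c "
from station import ctrl
print(ctrl.hand_in())"
```

```text
the job is handed in; nothing more can be done
None
```

I did all three steps in order and handed the job in at 21.3 s on the robot's clock. `hand_in` gives no verdict, so what follows rests on my own last checks.

- **Key:** it lies flat in the tray. Its axis runs from about x = +0.03 m near the T-bar to −0.06 m at the tip, at y ≈ +0.006 m in the tray frame, which is clear of the spanner and the drill chuck.
- **Guard:** it is down. When I pushed further, the fingers slid down the bar and the guard did not move, so it is at its stop. From the bar's measured positions before and after, the angle comes out near −0.02 rad, give or take about 0.03. While I was closing it the wrist force rose to about 28 N, because my first estimate of the hinge position was about 10 mm off.
- **Speed selector:** its pointer lines up with the green mark to within about 1–2° after letting go. At the start it stood about 16° off the second mark instead of in a click. I took it as the second position and turned it on to green.
- **Feed selector and other items:** I saw no movement of the feed pointer or of the other items in the last pictures, but I did not measure them one by one.
- **Contact:** a finger touched the headstock panel at about 2 N before the key was gripped. A fingertip also touched the speed knob's skirt at about 9 N. I backed off both times. At the end the robot was clear of everything, with the force reading close to zero.

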